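# Put the trimming tools away in their fitted trays

## Task

Put the four pottery tools away, each flat on the floor of the tray whose recess has its shape: the round anvil, the square stamp, the half-moon rib and the caliper. The caliper must be folded closed to fit its slim tray and must stay folded. Do not knock or shift the little unfired jar standing among them.

Things in the scene. Friction and masses are not known exactly. Their poses are not given: they have to be found in the camera images.
- anvil: Round turned wooden anvil (a potter's backing tool): disc 66 mm across and 18 mm thick at the rim, rising to 22 mm at a straight round handle 24 mm across on top; top of the handle at 55 mm. Origin at the centre of the underside, z up. About 0.12 kg.
- stamp: Square terracotta stamp: foot 54 x 54 x 18 mm, with a square handle 24 x 24 mm on top, sides parallel to the foot's; top of the handle at 55 mm. Origin at the centre of the underside, x and y parallel to the foot's sides, z up. About 0.14 kg.
- rib: Half-moon wooden rib (scraper) lying flat, 14 mm thick: a half disc of radius 46 mm. Origin on the underside, midway between the straight edge and the top of the arc: the straight edge, 92 mm long, lies at y = -23 mm parallel to x, the arc's top at y = +23 mm, so it is 46 mm wide to grasp along y at x = 0. About 0.07 kg.
- caliper: Steel caliper: two straight legs on a brass pivot, lying flat as a V at the start, 12 mm thick. Folded: 104 mm long (x), 20 mm wide. Origin on the underside at the centre of the FOLDED caliper; vertical pivot at x = -42 mm, y = 0. This body is the leg on the -y side: from the pivot along x to +52 mm, y from -10 to -1 mm (last 24 mm slimmer). About 0.11 kg.
- caliper_leg (a joint): Angle of the caliper's other leg about the pivot, rad: 0 = folded, legs side by side (a stop); grows as it swings towards the caliper's +y, up to 0.8; starts at 0.45 to 0.7. Light friction (0.025 N m), no spring: it stays where left. Closing the gripper across both legs from above, well away from the pivot (e.g. 56 mm), folds it.
- tray_round: Tray for the anvil, 104 mm square. Fixed; plywood, cork-lined recess: its floor 5 mm, its rim 11 mm above the table. Origin at table level under the centre of the recess (round, 82 mm across). 
- tray_square: Tray for the stamp, 98 mm square. Fixed; plywood, cork-lined recess: its floor 5 mm, its rim 11 mm above the table. Origin at table level under the centre of the recess (70 x 70 mm, sides along x and y). 
- tray_moon: Tray for the rib, 124 x 84 mm. Fixed; plywood, cork-lined recess: its floor 5 mm, its rim 11 mm above the table. Origin at table level under the centre of the recess (half-moon, 8 mm margin round the rib). The rib fits when its frame has this frame's place and direction (straight edge on the -y side). Rim cut away for the fingers: mid 52 mm of the straight side, 57 mm at the arc's top.
- tray_slim: Tray for the folded caliper, 132 x 50 mm. Fixed; plywood, cork-lined recess: its floor 5 mm, its rim 11 mm above the table. Origin at table level under the centre of the recess (120 mm along x, 36 mm along y). The caliper may point either way along x. The rim is cut away over the middle 48 mm of both long sides for the fingers.
- jar: Small unfired terracotta-coloured jar standing among the tools, 48 mm across, 60 mm tall; not to be disturbed. Origin at the centre of its underside.
Things that resemble listed ones, but are neither listed nor needed, are in the scene too. Leave any grey or yellow look-alike of the rib alone.

How it is judged:
By the outcome, as a careful person would: the job done as asked, in the order asked, and still so for the second after the job is handed in, with the robot touching nothing.
It also fails if it takes over 131 s, if anything falls off the work surface, if the arm or the gripper's body presses on something with over 40 N, if the wrist force passes 120 N, or if a joint passes its speed limit or range.

## Robot

A 6-joint arm with a two-finger parallel gripper is mounted at the origin on the work surface. World frame = base frame: x ahead of the robot, y to its left, z up, the work surface at z = 0. Lengths are in m, angles in rad, forces in N, time in s.
With the tool pointing down it reaches from about 0.3 to 0.775 m from the base axis. Payload 14.6 kg.
Tool frame: the origin (TCP) lies at the very end of the fingers, on their centre line; the grasp point (between the pads) lies 19 mm behind it (ctrl.grasp_offset is the distance from the TCP to the grasp point, in m); z points along the fingers, y is the line along which they close (so a half turn about z gives the same grasp; the last joint's range is limited). The gripper opens to 94 mm and grips with 3 to 60 N. Pads are 16 mm wide; open, the fingers measure 119 mm over their backs; the gripper's body (75 mm by 177 mm) begins 78 mm behind the grasp point.
Start: joints at [1.061, 0.3, 1.521, -0, 1.321, -0.067], TCP at [0.236, 0.497, 0.166] pointing down, gripper open.
Joint ranges: [-3.03, 3.03], [-0.79, 2.21], [0.23, 2.52], [-1.04, 4.18], [0, 3.07], [-2.55, 2.55]. Speed limits (rad/s): [2.22, 2.22, 2.57, 3.14, 3.14, 3.14].

## Interface

Orientations are given as [roll, pitch, yaw] about the fixed x, y, z axes, in that order (R = Rz(yaw) Ry(pitch) Rx(roll)).
In Python, from station import ctrl gives the robot as it stands.
- The arm moves only by the tool step_arm, never from a script. Its argument "plan" is a list that holds one entry, the list of rows, each a list of 6 numbers: the shift along the tool's x, y, z in units of 30 mm (1.0 is 30 mm), then the turn, a rotation vector about the tool's x, y, z in units of 6 degrees (1.0 is 6 degrees). In form: [[[dx, dy, dz, wx, wy, wz], ...]]. A call has 1 to 8 rows; each row is the pose to reach, as a shift and turn from the pose commanded when the call began, along the tool's axes at that moment; what a row does not reach only later rows make up. A row lasts 1/12 s, in which the tool goes at most 41.7 mm and 7.16 degrees, less where a joint would pass 70% of its speed; a pose out of reach is approached as far as the arm can. A call with a gripper value outside its range is refused whole. "grip" is the opening, from 0 (shut) to 1 (fully open), set as the call begins (left out, the last holds). The fingers move at their own pace and stop on an object; "squeeze" is the grip in N (left out, the last holds). Time passes only in rows, so rows that repeat a pose let the fingers close. It gives the time, the measured TCP pose, the force, the opening and the grip force at its end, in the units of the state.
- ctrl.get_obs(): the state, without advancing time (a new reading comes with each control period).
- ctrl.camera(name): name is "scene" or "top" or "wrist"; returns the picture (384x512x3 uint8, red, green, blue); there is no depth.
- ctrl.camera_model(name): a dict with "intrinsics" (3x3 intrinsics, pixels), "k1" (the pictures are not rectified: a ray, as slopes to the right and down, at radius r is drawn at 1 + k1 r^2 times it, then the intrinsics apply), "R" (3x3) and "t" (3): a world point X has camera coordinates R X + t; the wrist camera has in their place "tool_from_camera" (4x4, takes a point from camera to tool coordinates, whose origin is the TCP and whose axes are the flange's). Camera axes: x right, y down, z forward; pixel columns grow to the right and rows downward; lengths in m; the calibration is good to about 2 mm. A picture is of the moment at which its call begins: read the wrist's pose just before it. camera_model takes no time and is no camera call.
- ctrl.hand_in(): hands the job in; it is judged then, once.
Trained networks look in the newest picture that a camera, given by its name, has taken for a name from the list of things; names that differ only in an ending like _2 or _b are one class to them, and where a whole thing is asked for, a point or a joint stands for the part that bears it (a point fixed in the world has none). Each returns a list of dicts, best first, with "confidence" (0 to 1); they miss things now and then, are a little off and sometimes report something else, mostly with a low value. They report only what shows in the picture. A call takes as long as a camera call. They do not tell look-alikes from the thing itself.
- ctrl.masks_of(query, camera): "pixels" (384x512 bool, what is visible of it) and "at" ([column, row] in pixels, amid what is visible of it).
- ctrl.place_of(query, camera): "at" ([column, row] in pixels: a listed point, or the origin of a listed thing).
The state is a dict: "time_s": time; "qpos": joint angles; "joint_vel": joint speeds; "tau": joint torques, N m; "ee_pos": TCP position; "eef_rot": TCP orientation; "force": force on the tool from outside, world axes, zero at the start; "moment": the same for the moment, N m; "grip_width": finger opening in m; "grip_force": force on a finger pad.
Only numpy, scipy, OpenCV 4.12 (cv2) and the standard library are available. Lean on these libraries where they do the work, as an engineer would, in place of code of your own. Each camera call takes 0.05 s, during which the arm holds its last target. There are 200 camera calls.

## Working session

There is one attempt and no reset: what is moved stays moved. The work goes in short steps, Python scripts to look and compute and a tool call to move; the robot and the scene stay as the last step left them, time stands still between calls to the robot, and variables do not carry over. Pictures are saved under pics/ and viewed, at most 15 in all, crops included, and the job is handed in when it is done.

Besides the shell and the picture viewer there is one more tool, called after ">>>" by a JSON object that holds its "name" and its "arguments". step_arm: Moves the arm, as the interface text tells. Its arguments: {"type":"object","properties":{"plan":{"type":"array","items":{"type":"array","items":{"type":"array","items":{"type":"number"}}}},"grip":{"type":"number"},"squeeze":{"type":"number"}},"required":["plan"]}

```bash
ls; mkdir -p pics; cat > h.py <<'E'
import numpy as np, cv2
from station import ctrl
from scipy.spatial.transform import Rotation as Ro
def snap(n,f):
    im=ctrl.camera(n); cv2.imwrite('pics/'+f+'.png',im[:,:,::-1]); return im
def cam(n,obs=None):
    m=ctrl.camera_model(n); K=np.array(m['intrinsics']); 
    if 'R' in m: return K,m['k1'],np.array(m['R']),np.array(m['t'])
    o=obs or ctrl.get_obs(); T=np.eye(4); T[:3,:3]=Ro.from_euler('xyz',o['eef_rot']).as_matrix(); T[:3,3]=o['ee_pos']
    W=np.linalg.inv(T@np.array(m['tool_from_camera'])); return K,m['k1'],W[:3,:3],W[:3,3]
def unproj(c,px,z):
    K,k1,R,t=c; px=np.atleast_2d(np.array(px,float))
    s=cv2.undistortPoints(px[:,None,:],K,np.array([k1,0,0,0,0.]))[:,0]
    d=np.c_[s,np.ones(len(s))]@R; o=-R.T@t
    return o+d*((z-o[2])/d[:,2])[:,None]
def proj(c,X):
    K,k1,R,t=c
    return cv2.projectPoints(np.atleast_2d(np.array(X,float)),cv2.Rodrigues(R)[0],t,K,np.array([k1,0,0,0,0.]))[0][:,0]
E
python3 - <<'E'
from h import *
a=snap('top','top0'); b=snap('scene','scene0')
print(ctrl.get_obs())
for n in ['top']:
  c=cam(n)
  for q,z in [('anvil',.0),('stamp',.0),('rib',.0),('caliper',.0),('tray_round',0),('tray_square',0),('tray_moon',0),('tray_slim',0),('jar',0)]:
    for d in ctrl.place_of(q,n): print(q,np.round(d['at'],1),round(d['confidence'],2),np.round(unproj(c,d['at'],z)[0],3))
E
```

```text
pics
{'time_s': 0.1, 'qpos': array([ 1.06141443e+00,  3.00423290e-01,  1.52148615e+00, -2.05127516e-05,
        1.32068887e+00, -6.65962679e-02]), 'joint_vel': array([-1.63707196e-04, -1.18984470e-03, -2.32322774e-03,  3.49770071e-04,
        8.22972294e-05, -1.54167890e-03]), 'tau': array([ 1.99535112e-03, -5.32645512e+01, -3.53280544e+01,  7.10531906e-02,
        2.35559227e-02, -5.98373276e-05]), 'ee_pos': array([0.23553151, 0.49672881, 0.16545273]), 'eef_rot': array([-3.14058791e+00, -4.70976995e-05,  2.69881209e+00]), 'force': array([ 0.26733346,  0.21656746, -0.07986236]), 'moment': array([-0.00624605, -0.03713041,  0.00712994]), 'grip_force': 0.0, 'grip_width': 0.09404152682581518}
anvil [191.6 188.7] 0.77 [0.444 0.304 0.   ]
anvil [371.7 128.2] 0.68 [ 0.641 -0.302  0.   ]
stamp [314.6 183.3] 0.53 [ 0.456 -0.102  0.   ]
rib [253.8 134.5] 0.81 [0.623 0.097 0.   ]
rib [193.  256.9] 0.81 [0.221 0.3   0.   ]
rib [152.1 226.7] 0.65 [0.321 0.434 0.   ]
rib [220.5 235.9] 0.58 [0.288 0.21  0.   ]
rib [256.7 183.1] 0.31 [0.46  0.089 0.   ]
caliper [370.8 185. ] 0.59 [ 0.448 -0.289  0.   ]
tray_round [196.1 128.3] 0.75 [0.648 0.29  0.   ]
tray_round [194.3 189.8] 0.6 [0.441 0.295 0.   ]
tray_square [253.3 187. ] 0.96 [0.447 0.101 0.   ]
tray_slim [317.6 131.4] 0.63 [ 0.631 -0.117  0.   ]
jar [287.  159.1] 0.63 [ 0.538 -0.012  0.   ]
```

```bash
python3 - <<'E'
import cv2
a=cv2.imread('pics/top0.png'); cv2.imwrite('pics/top0c.png',cv2.resize(a[90:290,120:420],(800,533),interpolation=cv2.INTER_CUBIC))
E
```

```text
(no output)
```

View pics/top0c.png

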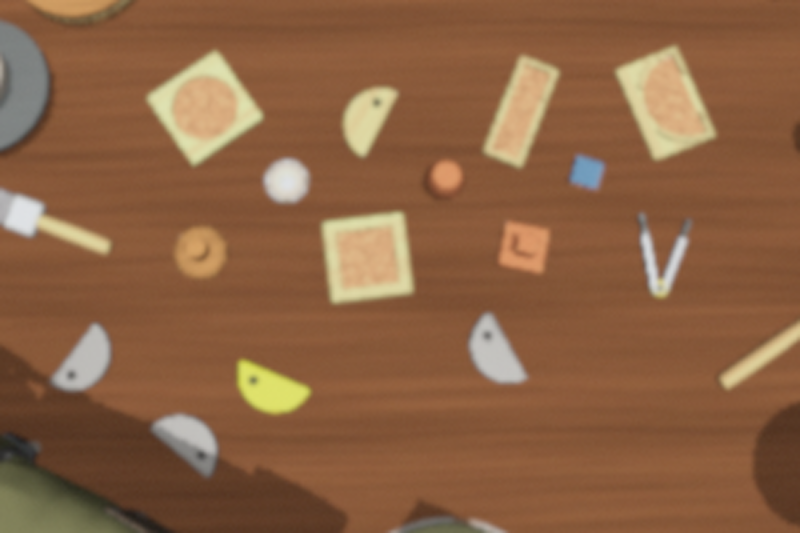

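View pics/scene0.png

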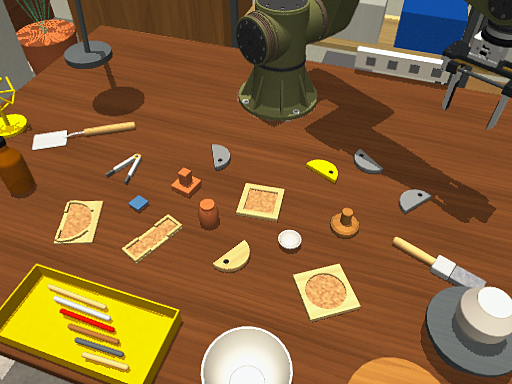

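The top crop (full-picture pixels) shows the anvil at (195,184), the stamp at (316,183), the V-shaped caliper at (368,185) and the jar at (287,157). The trays are round (196,130), square (258,187), slim (316,132) and moon (370,128). These could be taken for the rib:
- cream wooden rib at (258,135)
- grey ribs at (150,224), (190,257) and (306,221)
- yellow rib at (222,235)

The wooden one at (258,135) fits the description. I'll check it in a crop before reaching.

```bash
cat >> h.py <<'E'
def go(x,y,z,yaw=None,o=None,sym=True):
    """row (units) from the present pose to a tool-down pose"""
    o=o or ctrl.get_obs(); R=Ro.from_euler('xyz',o['eef_rot']); y0=o['eef_rot'][2]
    if yaw is None: yaw=y0
    elif sym: yaw=y0+(yaw-y0+np.pi/2)%np.pi-np.pi/2
    T=Ro.from_euler('xyz',[np.pi,0,yaw])
    return np.r_[R.inv().apply(np.array([x,y,z])-o['ee_pos'])/.03, np.degrees((R.inv()*T).as_rotvec())/6].round(2)
E
python3 - <<'E'
from h import *
m=ctrl.camera_model('wrist');print(np.round(m['tool_from_camera'],3),np.round(m['intrinsics'],0),m['k1'])
# footprint at TCP z=.25
c=cam('wrist'); print(unproj(c,[[0,0],[511,0],[511,383],[0,383],[256,192]],0).round(3))
print(go(.49,.29,.25))
print(go(.49,.29,.25,np.pi/2,sym=False))
E
```

```text
[[ 0.    -0.967 -0.253  0.073]
 [ 1.     0.    -0.    -0.001]
 [ 0.    -0.253  0.967 -0.219]
 [ 0.     0.     0.     1.   ]] [[287.   0. 257.]
 [  0. 287. 194.]
 [  0.   0.   1.]] -0.0636358914098845
[[-0.113  0.297  0.   ]
 [ 0.167  0.888  0.   ]
 [ 0.799  0.76   0.   ]
 [ 0.386 -0.113  0.   ]
 [ 0.257  0.485  0.   ]]
[-10.62  -2.6   -2.8   -0.     0.    -0.  ]
[-10.62  -2.6   -2.8   -0.     0.    10.77]
```

```bash
python3 - <<'E'
from h import *
print(go(.53,.2,.17,np.pi,sym=False)); print(go(.53,-.2,.17,np.pi,sym=False))
E
```

```text
[-13.11  -4.74  -0.14  -0.     0.    -4.23]
[-18.82 -16.79  -0.13  -0.     0.    -4.23]
```

>>> {"name": "step_arm", "arguments": {"plan": [[[-13.1, -4.7, -0.1, 0, 0, -4.23], [-13.1, -4.7, -0.1, 0, 0, -4.23], [-13.1, -4.7, -0.1, 0, 0, -4.23], [-13.1, -4.7, -0.1, 0, 0, -4.23], [-13.1, -4.7, -0.1, 0, 0, -4.23], [-13.1, -4.7, -0.1, 0, 0, -4.23], [-13.1, -4.7, -0.1, 0, 0, -4.23], [-13.1, -4.7, -0.1, 0, 0, -4.23]]], "grip": 1}}

```text
time_s: 1.22
ee_pos: [0.4641, 0.2673, 0.1685]
eef_rot: [3.141, 0.0, -3.141]
force: [-0.1, 0.8, 0.1]
grip_width: 0.0938
grip_force: 0.0
```

>>> {"name": "step_arm", "arguments": {"plan": [[[0, 0, 0, 0, 0, 0], [0, 0, 0, 0, 0, 0], [0, 0, 0, 0, 0, 0]]]}}

```text
time_s: 1.47
ee_pos: [0.4626, 0.2692, 0.1682]
eef_rot: [3.142, -0.0, 3.141]
force: [0.5, -0.2, 0.5]
grip_width: 0.0937
grip_force: 0.0
```

```bash
cat >> h.py <<'E'
def find(qs,n='wrist'):
    o=ctrl.get_obs(); c=cam(n,o if n=='wrist' else None)
    for q in qs:
        for d in ctrl.place_of(q,n):
            if d['confidence']>.3: print(q,np.round(d['at'],1),round(d['confidence'],2),np.round(unproj(c,d['at'],.005 if 'tray' in q else 0)[0],4))
E
python3 - <<'E'
from h import *
im=snap('wrist','w1'); o=ctrl.get_obs(); print(np.round(o['ee_pos'],4))
import pickle; pickle.dump((im,o),open('w1.pkl','wb'))
find(['anvil','stamp','rib','tray_round','tray_square','tray_moon','jar'])
E
```

```text
[0.4623 0.2697 0.1682]
anvil [275.1 171.2] 0.89 [0.4578 0.2939 0.    ]
rib [387.6  67. ] 0.98 [0.3219 0.436  0.    ]
rib [ 9.9 70.2] 0.94 [ 0.3199 -0.0603  0.    ]
rib [211.7  35.8] 0.84 [0.2872 0.2127 0.    ]
tray_round [268.  285.8] 0.8 [0.6321 0.286  0.005 ]
tray_square [125.9 162.4] 0.7 [0.4447 0.0915 0.005 ]
```

View pics/w1.png

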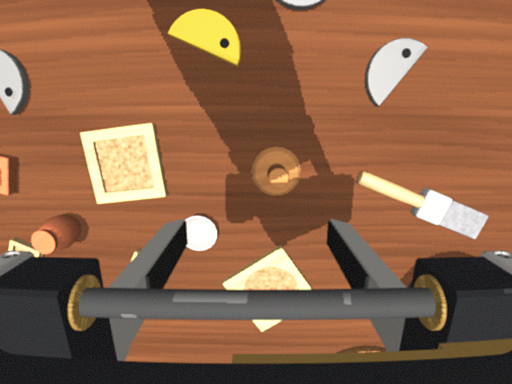

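The wrist view shows the anvil at (276,171), the square tray at (123,163), the round tray half hidden at (268,287), the jar at (55,233), a white dish at (200,233) and the yellow and grey ribs along the top. I'll look from further out to see the far trays.

>>> {"name": "step_arm", "arguments": {"plan": [[[-6.6, -4.6, -0.2, 0, 0, 0], [-6.6, -4.6, -0.2, 0, 0, 0], [-6.6, -4.6, -0.2, 0, 0, 0], [-6.6, -4.6, -0.2, 0, 0, 0], [-6.6, -4.6, -0.2, 0, 0, 0], [-6.6, -4.6, -0.2, 0, 0, 0], [-6.6, -4.6, -0.2, 0, 0, 0], [-6.6, -4.6, -0.2, 0, 0, 0]]]}}

```text
time_s: 2.53
ee_pos: [0.6614, 0.13, 0.1731]
eef_rot: [-3.141, -0.001, 3.14]
force: [-1.5, 0.8, -0.5]
grip_width: 0.0946
grip_force: 0.0
```

>>> {"name": "step_arm", "arguments": {"plan": [[[0, 0, 0, 0, 0, 0], [0, 0, 0, 0, 0, 0]]]}}

```text
time_s: 2.7
ee_pos: [0.6603, 0.132, 0.1746]
eef_rot: [3.141, 0.0, -3.14]
force: [0.5, 0.7, 0.7]
grip_width: 0.0938
grip_force: 0.0
```

```bash
python3 - <<'E'
from h import *
im=snap('wrist','w2'); o=ctrl.get_obs(); print(np.round(o['ee_pos'],4),np.round(o['eef_rot'],3))
import pickle; pickle.dump((im,o),open('w2.pkl','wb'))
find(['anvil','stamp','rib','tray_round','tray_square','tray_moon','tray_slim','jar'])
E
```

```text
[0.6603 0.1321 0.1747] [ 3.141  0.    -3.14 ]
anvil [386.3  14.9] 0.7 [ 0.4561  0.2942 -0.    ]
stamp [75.1 18.2] 0.59 [ 0.4574 -0.1019  0.    ]
rib [228.2 145.9] 0.66 [0.6223 0.0923 0.    ]
tray_round [374.  159.6] 0.72 [0.6395 0.2919 0.005 ]
tray_square [221.5   4.2] 0.7 [0.4486 0.0877 0.005 ]
tray_slim [ 89.4 149.1] 0.97 [ 0.6251 -0.099   0.005 ]
jar [154.3  83.5] 0.66 [ 0.5407 -0.003   0.    ]
```

View pics/w2.png

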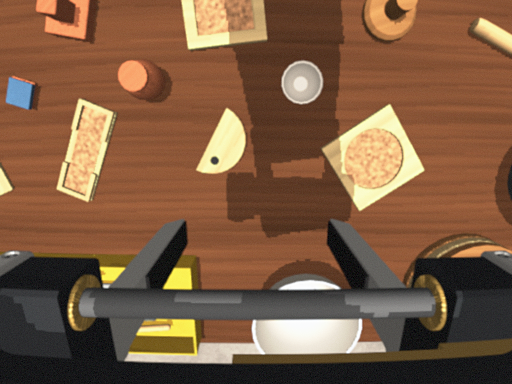

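This view shows the wooden rib at (222,142), the round tray at (373,157), the slim tray at (87,150), the jar at (142,80), the stamp at (67,12) and the square tray at (225,15). Next is the right side.

>>> {"name": "step_arm", "arguments": {"plan": [[[0.3, -9.4, 0, 0, 0, 0], [0.3, -9.4, 0, 0, 0, 0], [0.3, -9.4, 0, 0, 0, 0], [0.3, -9.4, 0, 0, 0, 0], [0.3, -9.4, 0, 0, 0, 0], [0.3, -9.4, 0, 0, 0, 0], [0.3, -9.4, 0, 0, 0, 0], [0.3, -9.4, 0, 0, 0, 0]]]}}

```text
time_s: 3.82
ee_pos: [0.6511, -0.1569, 0.174]
eef_rot: [-3.141, -0.0, 3.136]
force: [0.3, 0.8, -0.1]
grip_width: 0.0943
grip_force: 0.0
```

>>> {"name": "step_arm", "arguments": {"plan": [[[0, 0, 0, 0, 0, 0], [0, 0, 0, 0, 0, 0]]]}}

```text
time_s: 3.98
ee_pos: [0.652, -0.1505, 0.1742]
eef_rot: [3.141, -0.0, -3.141]
force: [0.2, -0.1, -0.9]
grip_width: 0.0939
grip_force: 0.0
```

```bash
python3 - <<'E'
from h import *
im=snap('wrist','w3'); o=ctrl.get_obs(); print(np.round(o['ee_pos'],4),np.round(o['eef_rot'],3))
import pickle; pickle.dump((im,o),open('w3.pkl','wb'))
find(['stamp','rib','tray_square','tray_moon','tray_slim','jar','caliper'])
E
```

```text
[ 0.6521 -0.1499  0.1743] [ 3.141 -0.    -3.14 ]
stamp [294.   18.3] 0.65 [ 0.4549 -0.1046  0.    ]
rib [430.1 153.1] 0.89 [0.622  0.0914 0.    ]
tray_square [444.   17.5] 0.66 [0.449  0.0858 0.005 ]
tray_moon [157.1 161.8] 0.75 [ 0.6348 -0.2871  0.005 ]
tray_slim [289.3 154.7] 0.55 [ 0.6252 -0.1069  0.005 ]
jar [367.3  88.5] 0.98 [ 0.5381 -0.0059  0.    ]
jar [157.9 165.1] 0.33 [ 0.6402 -0.2881  0.    ]
caliper [149.2   9. ] 0.72 [ 0.4424 -0.2856  0.    ]
```

View pics/w3.png

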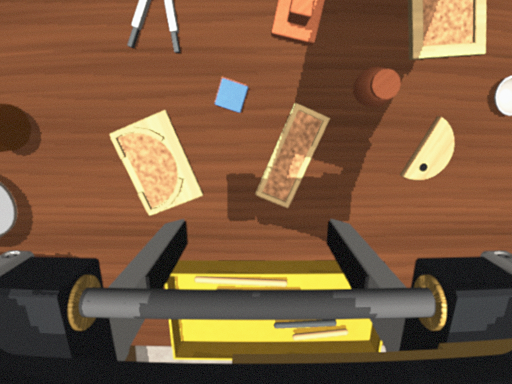

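```bash
python3 - <<'E'
from h import *
import pickle
vis=[]
for w in ['w1','w2','w3']:
    im,o=pickle.load(open(w+'.pkl','rb')); c=cam('wrist',o)
    hsv=cv2.cvtColor(im,cv2.COLOR_RGB2HSV)
    m=((hsv[:,:,0]>=19)&(hsv[:,:,0]<=34)&(hsv[:,:,1]>40)&(hsv[:,:,1]<165)&(hsv[:,:,2]>110)).astype(np.uint8)
    m[245:]=0; m=cv2.morphologyEx(m,cv2.MORPH_CLOSE,np.ones((5,5)))
    cs,_=cv2.findContours(m,cv2.RETR_EXTERNAL,cv2.CHAIN_APPROX_NONE)
    for k in cs:
        if cv2.contourArea(cv2.convexHull(k))<700: continue
        p=unproj(c,k[:,0,:],.011)[:,:2].astype(np.float32)
        (cx,cy),(a,b),an=cv2.minAreaRect(p)
        if b>a: pass
        else: an+=90; a,b=b,a     # an: direction of short side
        x,y,wd,ht=cv2.boundingRect(k)
        print(w,(x,y,wd,ht),'c',round(cx,4),round(cy,4),'short,long mm',round(a*1e3,1),round(b*1e3,1),'long-axis deg',round((an+90)%180,1))
im=cv2.imread('pics/w3.png'); r=cv2.imread('pics/w2.png')
A=cv2.resize(im[100:225,95:215],(384,400),interpolation=cv2.INTER_CUBIC);B=cv2.resize(r[95:185,180:260],(384,400),interpolation=cv2.INTER_CUBIC)
cv2.imwrite('pics/crop1.png',np.hstack([A,B]))
E
```

```text
w1 (360, 173, 65, 34) c 0.4813 0.4541 short,long mm 16.8 97.4 long-axis deg 68.1
w1 (80, 123, 87, 81) c 0.4467 0.0903 short,long mm 99.8 101.1 long-axis deg 96.1
w1 (211, 19, 27, 38) c 0.2924 0.2293 short,long mm 30.1 42.6 long-axis deg 1.4
w2 (197, 108, 49, 65) c 0.623 0.0904 short,long mm 45.8 91.2 long-axis deg 152.4
w2 (322, 104, 102, 107) c 0.638 0.289 short,long mm 106.2 106.9 long-axis deg 34.1
w2 (57, 99, 60, 102) c 0.6285 -0.1024 short,long mm 54.2 134.0 long-axis deg 157.2
w2 (181, 0, 86, 50) c 0.4685 0.0908 short,long mm 57.4 98.0 long-axis deg 96.2
w3 (404, 118, 51, 62) c 0.6232 0.0919 short,long mm 45.0 90.8 long-axis deg 151.8
w3 (110, 110, 93, 106) c 0.6379 -0.2866 short,long mm 85.4 123.6 long-axis deg 21.2
w3 (256, 103, 73, 98) c 0.627 -0.1053 short,long mm 51.0 129.9 long-axis deg 157.5
w3 (412, 0, 75, 59) c 0.4627 0.091 short,long mm 69.0 99.1 long-axis deg 95.4
```

View pics/crop1.png

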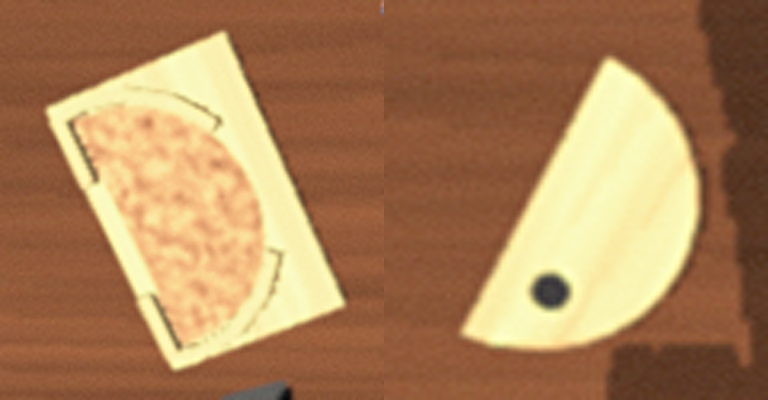

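The crops confirm the choice. On the left is the moon tray, its straight side towards −y and its arc towards +y,−x. On the right is the wooden cream rib, its straight edge at the left and a dark hole in it; it is not grey or yellow. Next I'll fit the cork recesses.

```bash
python3 - <<'E'
from h import *
import pickle
for w,box,th,nm in [('w1',(80,123,87,81),6.1,'square'),('w2',(322,104,102,107),34.1,'round'),('w2',(57,99,60,102),157.3,'slim'),('w3',(256,103,73,98),157.3,'slim'),('w3',(110,110,93,106),21.2,'moon')]:
    im,o=pickle.load(open(w+'.pkl','rb')); c=cam('wrist',o)
    hsv=cv2.cvtColor(im,cv2.COLOR_RGB2HSV).astype(int)
    x,y,wd,ht=box
    sub=hsv[y:y+ht,x:x+wd]; 
    m=((sub[:,:,0]<=18)&(sub[:,:,2]>165)).astype(np.uint8)
    m=cv2.morphologyEx(m,cv2.MORPH_CLOSE,np.ones((5,5))); m=cv2.morphologyEx(m,cv2.MORPH_OPEN,np.ones((3,3)))
    n,l,st,_=cv2.connectedComponentsWithStats(m); k=1+np.argmax(st[1:,4])
    v,u=np.nonzero(l==k); p=unproj(c,np.c_[u+x,v+y],.005)[:,:2]
    t=np.radians(th); ax=np.array([[np.cos(t),np.sin(t)],[-np.sin(t),np.cos(t)]]); q=p@ax.T
    lo,hi=np.percentile(q,.3,0),np.percentile(q,99.7,0)
    print(nm,w,'centroid',p.mean(0).round(4),'size',((hi-lo)*1e3).round(1),'mid',(((lo+hi)/2)@ax).round(4))
im,o=pickle.load(open('w1.pkl','rb')); print(im[150:156,276],im[185,276],im[171,290])
c=cam('wrist',o); print(proj(c,[[.457,.293,.018],[.457,.293,.055],[.49,.293,.018],[.424,.293,.018],[.457,.326,.018],[.457,.26,.018]]).round(1))
E
```

```text
square w1 centroid [0.4789 0.0299] size [53.7 23.7] mid [0.4763 0.0272]
round w2 centroid [0.6393 0.282 ] size [90.1 91.3] mid [0.6373 0.2821]
slim w2 centroid [ 0.6272 -0.1062] size [117.5  34.8] mid [ 0.6293 -0.1062]
slim w3 centroid [ 0.6243 -0.1032] size [133.3  49.8] mid [ 0.6283 -0.1046]
moon w3 centroid [ 0.6408 -0.2958] size [102.2  58.7] mid [ 0.6396 -0.2934]
[[167 115  72]
 [179 122  76]
 [191 133  84]
 [187 127  75]
 [181 123  73]
 [187 125  74]] [189 129  79] [252 192 117]
[[275.3 173. ]
 [277.2 178.8]
 [274.9 197.4]
 [275.7 147.5]
 [300.6 173.1]
 [250.  173. ]]
```

```bash
python3 - <<'E'
from h import *
import pickle
out=[]
def rect(w,cx,cy,th,z,S=130,s=3):
    im,o=pickle.load(open(w+'.pkl','rb')); c=cam('wrist',o)
    g=(np.arange(S*s)/s-S/2)*1e-3; X,Y=np.meshgrid(g,-g); t=np.radians(th)
    P=np.c_[(cx+X*np.cos(t)-Y*np.sin(t)).ravel(),(cy+X*np.sin(t)+Y*np.cos(t)).ravel(),np.full(X.size,z)]
    uv=proj(c,P).astype(np.float32).reshape(S*s,S*s,2)
    r=cv2.remap(im[:,:,::-1],uv[...,0],uv[...,1],cv2.INTER_LINEAR)
    for k in range(0,S,10):
        i=int((k+5-0)*s); r[i,::6]=255; r[::6,i]=255
    r[S*s//2,:]=(255,0,0); r[:,S*s//2]=(255,0,0); return r
A=rect('w3',.638,-.2866,21.2,.005); B=rect('w1',.457,.2935,0,.018,S=130)
cv2.imwrite('pics/rect.png',np.hstack([A,B]))
E
```

```text
(no output)
```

View pics/rect.png

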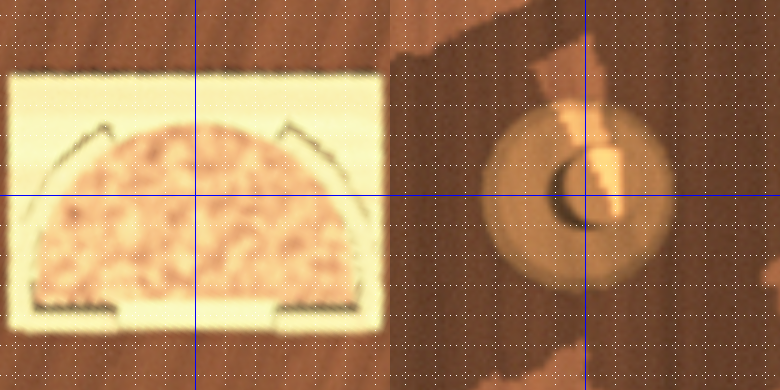

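The rectified crop shows the moon recess about 6 mm to the −y side of the tray centre, so its origin is near (0.640, −0.292). The anvil disc centres near (0.455, 0.2935).

```bash
python3 - <<'E'
from h import *
print(go(.455,.2935,.15)); print(go(.455,.2935,.027))
E
```

```text
[ 6.56 14.8   0.81  0.    0.    0.  ]
[ 6.56 14.8   4.91  0.    0.    0.  ]
```

>>> {"name": "step_arm", "arguments": {"plan": [[[6.56, 14.8, 0, 0, 0, 0], [6.56, 14.8, 0, 0, 0, 0], [6.56, 14.8, 0, 0, 0, 0], [6.56, 14.8, 0, 0, 0, 0], [6.56, 14.8, 0, 0, 0, 0], [6.56, 14.8, 0, 0, 0, 0], [6.56, 14.8, 0, 0, 0, 0], [6.56, 14.8, 0, 0, 0, 0]]], "grip": 0.8}}

```text
time_s: 5.05
ee_pos: [0.5157, 0.1555, 0.1746]
eef_rot: [3.141, 0.001, -3.141]
force: [0.7, 0.1, -0.1]
grip_width: 0.075
grip_force: 0.0
```

```bash
python3 - <<'E'
from h import *
print(go(.455,.2935,.12)); print(go(.455,.2935,.027))
E
```

```text
[2.02 4.6  1.82 0.   0.01 0.  ]
[2.02 4.6  4.92 0.   0.01 0.  ]
```

>>> {"name": "step_arm", "arguments": {"plan": [[[2.0, 4.6, 1.6, 0, 0, 0], [2.0, 4.6, 1.6, 0, 0, 0], [2.0, 4.6, 1.6, 0, 0, 0], [2.0, 4.6, 1.6, 0, 0, 0], [2.0, 4.6, 1.6, 0, 0, 0], [2.0, 4.6, 1.6, 0, 0, 0], [2.0, 4.6, 1.6, 0, 0, 0], [2.0, 4.6, 1.6, 0, 0, 0]]]}}

```text
time_s: 5.72
ee_pos: [0.4575, 0.291, 0.1268]
eef_rot: [3.141, 0.001, 3.141]
force: [0.7, -0.4, 0.4]
grip_width: 0.0748
grip_force: 0.0
```

```bash
python3 - <<'E'
from h import *
print(go(.455,.2935,.027)); im=ctrl.camera('wrist'); find(['anvil'])
E
```

```text
[0.09 0.08 3.33 0.   0.01 0.  ]
anvil [258.6 178.3] 0.87 [0.4547 0.2923 0.    ]
```

>>> {"name": "step_arm", "arguments": {"plan": [[[0.07, 0.07, 1.0, 0, 0, 0], [0.07, 0.07, 2.0, 0, 0, 0], [0.07, 0.07, 2.6, 0, 0, 0], [0.07, 0.07, 3.0, 0, 0, 0], [0.07, 0.07, 3.3, 0, 0, 0], [0.07, 0.07, 3.3, 0, 0, 0], [0.07, 0.07, 3.3, 0, 0, 0]]]}}

```text
time_s: 6.4
ee_pos: [0.4553, 0.2938, 0.0279]
eef_rot: [3.141, 0.001, 3.141]
force: [0.2, 0.8, 0.6]
grip_width: 0.0754
grip_force: 0.0
```

>>> {"name": "step_arm", "arguments": {"plan": [[[0, 0, 0, 0, 0, 0], [0, 0, 0, 0, 0, 0], [0, 0, 0, 0, 0, 0], [0, 0, 0, 0, 0, 0], [0, 0, 0, 0, 0, 0], [0, 0, 0, 0, 0, 0]]], "grip": 0, "squeeze": 20}}

```text
time_s: 6.9
ee_pos: [0.4548, 0.2939, 0.0274]
eef_rot: [3.141, 0.0, -3.141]
force: [0.1, 0.1, 0.2]
grip_width: 0.0385
grip_force: 0.0
```

>>> {"name": "step_arm", "arguments": {"plan": [[[0, 0, -0.6, 0, 0, 0], [0, 0, -1.5, 0, 0, 0], [0, 0, -2.0, 0, 0, 0], [0, 0, -2.0, 0, 0, 0]]]}}

```text
time_s: 7.23
ee_pos: [0.4561, 0.2947, 0.0905]
eef_rot: [3.139, 0.004, -3.141]
force: [0.9, -0.2, 0.3]
grip_width: 0.0118
grip_force: 0.0
```

```bash
python3 - <<'E'
from h import *
print(go(.638,.2885,.1)); print(ctrl.get_obs()['grip_force'])
E
```

```text
[-6.06 -0.21 -0.29  0.02  0.04  0.  ]
0.0
```

The fingers are slow, about 70 mm/s, so I lifted too early. I'll reopen and check the anvil.

>>> {"name": "step_arm", "arguments": {"plan": [[[0, 0, 0, 0, 0, 0], [0, 0, 0, 0, 0, 0], [0, 0, 0, 0, 0, 0], [0, 0, 0, 0, 0, 0], [0, 0, 0, 0, 0, 0], [0, 0, 0, 0, 0, 0], [0, 0, 0, 0, 0, 0], [0, 0, 0, 0, 0, 0]]], "grip": 0.6}}

```text
time_s: 7.9
ee_pos: [0.4547, 0.2938, 0.0871]
eef_rot: [-3.141, -0.0, -3.141]
force: [-0.3, -0.2, -0.2]
grip_width: 0.0562
grip_force: 0.0
```

```bash
python3 - <<'E'
from h import *
im=ctrl.camera('wrist'); find(['anvil']); print(go(.455,.2935,.027))
print([d['at'] for d in ctrl.masks_of('anvil','wrist')])
E
```

```text
anvil [257.4 189.9] 0.85 [0.4566 0.2937 0.    ]
[-0.01 -0.01  2.01 -0.   -0.    0.  ]
[[256.8, 191.7]]
```

Undisturbed. I'll retry, allowing longer to close.

>>> {"name": "step_arm", "arguments": {"plan": [[[0, 0, 0.7, 0, 0, 0], [0, 0, 1.4, 0, 0, 0], [0, 0, 1.8, 0, 0, 0], [0, 0, 2.0, 0, 0, 0], [0, 0, 2.0, 0, 0, 0], [0, 0, 2.0, 0, 0, 0]]]}}

```text
time_s: 8.55
ee_pos: [0.455, 0.294, 0.0278]
eef_rot: [3.141, 0.0, -3.141]
force: [0.7, 0.3, 0.6]
grip_width: 0.0564
grip_force: 0.0
```

>>> {"name": "step_arm", "arguments": {"plan": [[[0, 0, 0, 0, 0, 0], [0, 0, 0, 0, 0, 0], [0, 0, 0, 0, 0, 0], [0, 0, 0, 0, 0, 0], [0, 0, 0, 0, 0, 0], [0, 0, 0, 0, 0, 0], [0, 0, 0, 0, 0, 0], [0, 0, 0, 0, 0, 0]]], "grip": 0, "squeeze": 20}}

```text
time_s: 9.22
ee_pos: [0.4547, 0.2938, 0.0273]
eef_rot: [-3.142, -0.0, -3.141]
force: [-0.1, -0.6, -0.4]
grip_width: 0.0068
grip_force: 0.0
```

```bash
python3 - <<'E'
from h import *
im=snap('wrist','w4'); s=snap('scene','s4')
cv2.imwrite('pics/v4.png',np.hstack([cv2.resize(im[120:370,130:380],(400,400)),cv2.resize(s[150:310,270:430],(400,400))])[:,:,::-1])
E
```

```text
(no output)
```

View pics/v4.png

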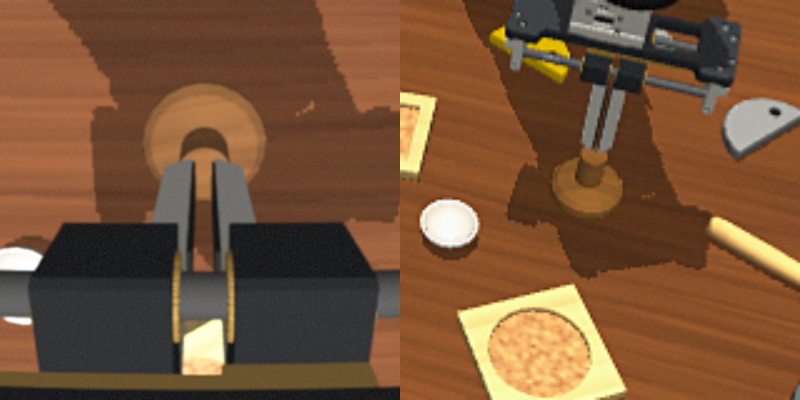

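```bash
python3 - <<'E'
from h import *
c=cam('scene'); X=[(.455,.294,z) for z in (.0,.018,.027,.055,.07)]+[(.44,.294,.027),(.44,.294,.055)]
for x,p in zip(X,proj(c,X)): print(x,((p[0]-270)*2.5+400).round(),((p[1]-150)*2.5).round())
w=cam('wrist'); X=[(.455,.294,z) for z in (.0,.018,.027,.055,.07)]+[(.455,.2935,.018),(.422,.294,.018),(.488,.294,.018)]
for x,p in zip(X,proj(w,X)): print(x,((p-[130,120])*1.6).round())
print(ctrl.grasp_offset, ctrl.get_obs()['ee_pos'], [d['at'] for d in ctrl.masks_of('anvil','wrist')])
E
```

```text
(0.455, 0.294, 0.0) 585.0 191.0
(0.455, 0.294, 0.018) 588.0 179.0
(0.455, 0.294, 0.027) 590.0 173.0
(0.455, 0.294, 0.055) 595.0 152.0
(0.455, 0.294, 0.07) 598.0 141.0
(0.44, 0.294, 0.027) 593.0 161.0
(0.44, 0.294, 0.055) 598.0 140.0
(0.455, 0.294, 0.0) [205. 135.]
(0.455, 0.294, 0.018) [205. 145.]
(0.455, 0.294, 0.027) [205. 150.]
(0.455, 0.294, 0.055) [205. 171.]
(0.455, 0.294, 0.07) [205. 184.]
(0.455, 0.2935, 0.018) [204. 145.]
(0.422, 0.294, 0.018) [205.  82.]
(0.488, 0.294, 0.018) [205. 203.]
0.0188 [0.45472757 0.29385989 0.02726932] [[256.4, 200.7]]
```

Both cameras put the real fingertips at about z = 0.055, roughly 28 mm behind the stated TCP. The grip closed just above the handle, so I'll open, go lower in small steps watching the force, and grip again.

>>> {"name": "step_arm", "arguments": {"plan": [[[0, 0, 0, 0, 0, 0], [0, 0, 0, 0, 0, 0], [0, 0, 0, 0, 0, 0], [0, 0, 0, 0, 0, 0], [0, 0, 0, 0, 0, 0], [0, 0, 0, 0, 0, 0], [0, 0, 0, 0, 0, 0], [0, 0, 0, 0, 0, 0]]], "grip": 0.55}}

```text
time_s: 10.03
ee_pos: [0.4547, 0.2938, 0.0273]
eef_rot: [-3.142, 0.0, -3.141]
force: [0.7, 0.0, -0.3]
grip_width: 0.0502
grip_force: 0.0
```

>>> {"name": "step_arm", "arguments": {"plan": [[[0, 0, 0.1, 0, 0, 0], [0, 0, 0.2, 0, 0, 0], [0, 0, 0.3, 0, 0, 0], [0, 0, 0.3, 0, 0, 0]]]}}

```text
time_s: 10.37
ee_pos: [0.4544, 0.2936, 0.0174]
eef_rot: [-3.141, -0.001, -3.141]
force: [0.2, -0.5, -0.1]
grip_width: 0.0518
grip_force: 0.0
```

>>> {"name": "step_arm", "arguments": {"plan": [[[0, 0, 0.1, 0, 0, 0], [0, 0, 0.2, 0, 0, 0], [0, 0, 0.3, 0, 0, 0], [0, 0, 0.3, 0, 0, 0]]]}}

```text
time_s: 10.7
ee_pos: [0.4544, 0.2937, 0.0085]
eef_rot: [-3.141, -0.001, -3.141]
force: [0.0, -0.5, 0.6]
grip_width: 0.0517
grip_force: 0.0
```

No contact at a stated z of 0.0085 over an 18 mm disc, so the offset is real. I'll close now.

>>> {"name": "step_arm", "arguments": {"plan": [[[0, 0, 0.1, 0, 0, 0], [0, 0, 0.15, 0, 0, 0], [0, 0, 0.15, 0, 0, 0], [0, 0, 0.15, 0, 0, 0], [0, 0, 0.15, 0, 0, 0], [0, 0, 0.15, 0, 0, 0], [0, 0, 0.15, 0, 0, 0], [0, 0, 0.15, 0, 0, 0]]], "grip": 0, "squeeze": 20}}

```text
time_s: 11.37
ee_pos: [0.4547, 0.2939, 0.0048]
eef_rot: [3.142, 0.0, -3.141]
force: [-0.7, -0.5, -0.2]
grip_width: 0.0231
grip_force: 20.0
```

```bash
python3 - <<'E'
from h import *
print(go(.638,.2885,.05))
E
```

```text
[-6.11 -0.18 -1.51  0.    0.    0.  ]
```

>>> {"name": "step_arm", "arguments": {"plan": [[[0, 0, -0.5, 0, 0, 0], [0, 0, -1.2, 0, 0, 0], [-1.0, 0, -1.5, 0, 0, 0], [-2.0, 0.1, -1.5, 0, 0, 0], [-3.0, 0.1, -1.5, 0, 0, 0], [-4.0, 0.15, -1.5, 0, 0, 0], [-5.0, 0.15, -1.5, 0, 0, 0], [-6.1, 0.18, -1.5, 0, 0, 0]]]}}

```text
time_s: 12.03
ee_pos: [0.6387, 0.2991, 0.0496]
eef_rot: [-3.141, -0.0, -3.141]
force: [-0.1, 0.6, -1.3]
grip_width: 0.0232
grip_force: 20.0
```

>>> {"name": "step_arm", "arguments": {"plan": [[[0, 0, 0, 0, 0, 0], [0, 0, 0, 0, 0, 0], [0, 0, 0, 0, 0, 0], [0, 0, 0, 0, 0, 0]]]}}

```text
time_s: 12.37
ee_pos: [0.6369, 0.2995, 0.0499]
eef_rot: [-3.141, -0.0, -3.141]
force: [-0.5, 0.8, -1.0]
grip_width: 0.0233
grip_force: 20.0
```

```bash
python3 - <<'E'
from h import *
print(go(.638,.2885,.0115)); ctrl.camera('wrist'); find(['anvil','tray_round'])
for n in ['anvil','tray_round']:
  d=ctrl.masks_of(n,'wrist'); m=d[0]['pixels']; v,u=np.nonzero(m); print(n,u.min(),u.max(),v.min(),v.max())
print(proj(cam('wrist'),[[.638,.2885,.011]]))
E
```

```text
[-0.04 -0.37  1.28 -0.   -0.    0.  ]
anvil [256.  213.4] 0.92 [0.6536 0.298  0.    ]
anvil 214 299 174 257
tray_round 170 322 124 268
[[245.878067   200.81455358]]
```

>>> {"name": "step_arm", "arguments": {"plan": [[[-0.04, -0.37, 0, 0, 0, 0], [-0.04, -0.37, 0.4, 0, 0, 0], [-0.04, -0.37, 0.8, 0, 0, 0], [-0.04, -0.37, 1.1, 0, 0, 0], [-0.04, -0.37, 1.3, 0, 0, 0], [-0.04, -0.37, 1.32, 0, 0, 0], [-0.04, -0.37, 1.32, 0, 0, 0]]]}}

```text
time_s: 13.2
ee_pos: [0.6386, 0.2882, 0.0091]
eef_rot: [-3.141, -0.001, -3.141]
force: [-0.8, 0.2, -0.8]
grip_width: 0.0231
grip_force: 20.0
```

>>> {"name": "step_arm", "arguments": {"plan": [[[0, 0, 0, 0, 0, 0], [0, 0, 0, 0, 0, 0], [0, 0, 0, 0, 0, 0], [0, 0, 0, 0, 0, 0], [0, 0, 0, 0, 0, 0]]], "grip": 0.5}}

```text
time_s: 13.62
ee_pos: [0.639, 0.2882, 0.0103]
eef_rot: [3.141, 0.0, -3.141]
force: [-0.0, 0.1, -0.5]
grip_width: 0.0466
grip_force: 0.0
```

>>> {"name": "step_arm", "arguments": {"plan": [[[0, 0, -1, 0, 0, 0], [0, 0, -2.2, 0, 0, 0], [0, 0, -3.4, 0, 0, 0], [0.3, 0, -4, 0, 0, 0], [0.3, 0, -4, 0, 0, 0], [0.3, 0, -4, 0, 0, 0]]]}}

```text
time_s: 14.12
ee_pos: [0.6301, 0.2884, 0.1311]
eef_rot: [3.141, 0.002, -3.141]
force: [-0.6, 0.1, -1.3]
grip_width: 0.0469
grip_force: 0.0
```

```bash
python3 - <<'E'
from h import *
im=snap('wrist','w5'); find(['anvil','tray_round'])
import pickle; o=ctrl.get_obs(); pickle.dump((im,o),open('w5.pkl','wb'))
c=cam('wrist')
for n,z in [('anvil',.023),('tray_round',.011)]:
  m=ctrl.masks_of(n,'wrist')[0]['pixels'].astype(np.uint8); k=max(cv2.findContours(m,0,1)[0],key=cv2.contourArea)
  p=unproj(c,k[:,0],z)[:,:2].astype(np.float32); print(n,cv2.minAreaRect(p),cv2.minEnclosingCircle(p))
# look pose for stamp
print(go(.47,-.103,.14,np.pi))
E
```

```text
anvil [254.4 188.4] 0.65 [0.6399 0.2843 0.    ]
anvil ((0.6357323527336121, 0.2864375114440918), (0.06282243877649307, 0.06442578136920929), 62.88764572143555) ((0.6359495520591736, 0.2865943908691406), 0.032776474952697754)
tray_round ((0.6357092261314392, 0.28758352994918823), (0.10394354909658432, 0.10510619729757309), 34.146060943603516) ((0.6358087062835693, 0.2883228063583374), 0.07061953842639923)
[ 5.320e+00 -1.303e+01 -3.600e-01 -1.000e-02 -2.000e-02  0.000e+00]
```

The anvil sits within about 1 mm of the recess centre. Now the stamp.

>>> {"name": "step_arm", "arguments": {"plan": [[[5.3, -13, -0.3, 0, 0, 0], [5.3, -13, -0.3, 0, 0, 0], [5.3, -13, -0.3, 0, 0, 0], [5.3, -13, -0.3, 0, 0, 0], [5.3, -13, -0.3, 0, 0, 0], [5.3, -13, -0.3, 0, 0, 0], [5.3, -13, -0.3, 0, 0, 0], [5.3, -13, -0.3, 0, 0, 0]]], "grip": 0.6}}

```text
time_s: 15.03
ee_pos: [0.5029, -0.022, 0.1367]
eef_rot: [3.142, -0.001, -3.141]
force: [0.3, -0.6, 0.1]
grip_width: 0.0564
grip_force: 0.0
```

```bash
python3 - <<'E'
from h import *
print(go(.47,-.103,.14,np.pi))
E
```

```text
[ 1.1  -2.7  -0.11  0.   -0.01  0.  ]
```

>>> {"name": "step_arm", "arguments": {"plan": [[[1.1, -2.7, 0, 0, 0, 0], [1.1, -2.7, 0, 0, 0, 0], [1.1, -2.7, 0, 0, 0, 0], [1.1, -2.7, 0, 0, 0, 0], [1.1, -2.7, 0, 0, 0, 0], [1.1, -2.7, 0, 0, 0, 0]]]}}

```text
time_s: 15.53
ee_pos: [0.4716, -0.1004, 0.137]
eef_rot: [3.141, -0.0, -3.14]
force: [-0.2, -0.3, -0.8]
grip_width: 0.0565
grip_force: 0.0
```

```bash
python3 - <<'E'
from h import *
im=snap('wrist','w6'); find(['stamp','jar','tray_square','caliper'])
import pickle; o=ctrl.get_obs(); pickle.dump((im,o),open('w6.pkl','wb')); print(o['ee_pos'])
c=cam('wrist',o)
m=ctrl.masks_of('stamp','wrist')[0]['pixels'].astype(np.uint8); v,u=np.nonzero(m); print(u.min(),u.max(),v.min(),v.max())
def rect(cx,cy,th,z,S=130,s=3):
    g=(np.arange(S*s)/s-S/2)*1e-3; X,Y=np.meshgrid(g,-g); t=np.radians(th)
    P=np.c_[(cx+X*np.cos(t)-Y*np.sin(t)).ravel(),(cy+X*np.sin(t)+Y*np.cos(t)).ravel(),np.full(X.size,z)]
    uv=proj(c,P).astype(np.float32).reshape(S*s,S*s,2)
    r=cv2.remap(im[:,:,::-1],uv[...,0],uv[...,1],cv2.INTER_LINEAR)
    r[S*s//2,:]=(255,0,0); r[:,S*s//2]=(255,0,0)
    for k in range(5,S,10): r[k*s,::6]=255; r[::6,k*s]=255
    return r
cv2.imwrite('pics/r6.png',np.hstack([rect(.456,-.103,0,.018),rect(.450,-.287,0,.012,S=130)]))
E
```

```text
stamp [254.4 166.2] 0.9 [ 0.4552 -0.1041  0.    ]
jar [329.8 230.4] 0.58 [ 0.541  -0.0038  0.    ]
tray_square [407.1 158.5] 0.67 [0.4437 0.086  0.005 ]
caliper [110.1 155.2] 0.86 [ 0.441  -0.2858  0.    ]
[ 0.4714262  -0.10067799  0.13716619]
230 281 141 193
```

View pics/r6.png

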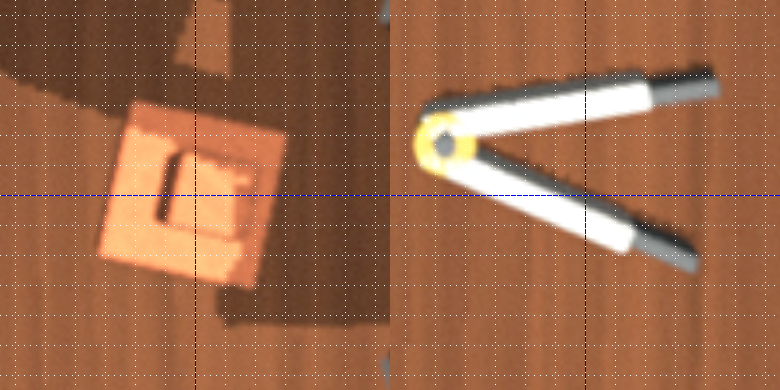

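The rectified view shows the stamp's foot centred at (0.4552, −0.103), turned −11.7°. The caliper's pivot is at (0.403, −0.270), with its legs at about +12° and −25°.

```bash
python3 - <<'E'
from h import *
import pickle
print(go(.4552,-.103,.06,np.pi-np.radians(11.7)))
for w in ['w6']:
    im,o=pickle.load(open(w+'.pkl','rb')); c=cam('wrist',o)
    hsv=cv2.cvtColor(im,cv2.COLOR_RGB2HSV)
    m=((hsv[:,:,0]>=19)&(hsv[:,:,0]<=34)&(hsv[:,:,1]>40)&(hsv[:,:,1]<165)&(hsv[:,:,2]>110)).astype(np.uint8)
    m[245:]=0; m=cv2.morphologyEx(m,cv2.MORPH_CLOSE,np.ones((5,5)))
    for k in cv2.findContours(m,0,cv2.CHAIN_APPROX_NONE)[0]:
        if cv2.contourArea(cv2.convexHull(k))<700: continue
        print(cv2.boundingRect(k),cv2.minAreaRect(unproj(c,k[:,0,:],.011)[:,:2].astype(np.float32)))
E
```

```text
[ 0.54 -0.07  2.57  0.   -0.    1.96]
(372, 117, 80, 88) ((0.4464656114578247, 0.08853056281805038), (0.09987077862024307, 0.09963644295930862), 6.201877117156982)
(0, 15, 44, 49) ((0.3024178743362427, -0.3792951703071594), (0.016361651942133904, 0.07349500060081482), 30.939868927001953)
```

>>> {"name": "step_arm", "arguments": {"plan": [[[0.54, -0.07, 0, 0, 0, 1], [0.54, -0.07, 0.8, 0, 0, 1.95], [0.54, -0.07, 1.8, 0, 0, 1.95], [0.54, -0.07, 2.6, 0, 0, 1.95], [0.54, -0.07, 3.4, 0, 0, 1.95], [0.54, -0.07, 4.0, 0, 0, 1.95], [0.54, -0.07, 4.4, 0, 0, 1.95], [0.54, -0.07, 4.4, 0, 0, 1.95]]]}}

```text
time_s: 16.5
ee_pos: [0.4537, -0.1029, 0.0031]
eef_rot: [3.141, -0.004, 2.938]
force: [-0.0, 0.2, -0.1]
grip_width: 0.0564
grip_force: 0.0
```

>>> {"name": "step_arm", "arguments": {"plan": [[[0, 0, 0, 0, 0, 0], [0, 0, 0, 0, 0, 0], [0, 0, 0, 0, 0, 0], [0, 0, 0, 0, 0, 0], [0, 0, 0, 0, 0, 0], [0, 0, 0, 0, 0, 0], [0, 0, 0, 0, 0, 0], [0, 0, 0, 0, 0, 0]]], "grip": 0, "squeeze": 20}}

```text
time_s: 17.17
ee_pos: [0.4553, -0.1036, 0.0058]
eef_rot: [3.142, 0.001, 2.937]
force: [-1.8, 2.1, 6.0]
grip_width: 0.024
grip_force: 20.0
```

```bash
python3 - <<'E'
from h import *
print(go(.4466,.0894,.06,np.pi+np.radians(6.1)))
E
```

```text
[ 1.59  6.24 -1.81 -0.    0.01 -2.97]
```

>>> {"name": "step_arm", "arguments": {"plan": [[[0, 0, -0.6, 0, 0, 0], [0, 0, -1.4, 0, 0, 0], [0.3, 1.2, -1.8, 0, 0, -0.8], [0.6, 2.4, -1.8, 0, 0, -1.6], [0.9, 3.6, -1.8, 0, 0, -2.4], [1.2, 4.8, -1.8, 0, 0, -2.97], [1.59, 6.24, -1.8, 0, 0, -2.97], [1.59, 6.24, -1.8, 0, 0, -2.97]]]}}

```text
time_s: 17.83
ee_pos: [0.4453, 0.0944, 0.0593]
eef_rot: [3.141, 0.0, -3.03]
force: [0.5, -0.8, -1.6]
grip_width: 0.0236
grip_force: 20.0
```

>>> {"name": "step_arm", "arguments": {"plan": [[[0, 0, 0, 0, 0, 0], [0, 0, 0, 0, 0, 0], [0, 0, 0, 0, 0, 0], [0, 0, 0, 0, 0, 0]]]}}

```text
time_s: 18.17
ee_pos: [0.4463, 0.0882, 0.0592]
eef_rot: [-3.141, -0.0, -3.037]
force: [0.5, -0.1, -1.5]
grip_width: 0.0239
grip_force: 20.0
```

```bash
python3 - <<'E'
from h import *
print(go(.4466,.0894,.011,np.pi+np.radians(6.1))); ctrl.camera('wrist'); find(['stamp'])
E
```

```text
[-0.01  0.04  1.61 -0.   -0.   -0.01]
stamp [256.4 209.6] 0.97 [0.4618 0.0888 0.    ]
stamp [ 79.1 324.3] 0.5 [ 0.6272 -0.1059  0.    ]
```

>>> {"name": "step_arm", "arguments": {"plan": [[[0, 0.04, 0.5, 0, 0, 0], [0, 0.04, 1.0, 0, 0, 0], [0, 0.04, 1.4, 0, 0, 0], [0, 0.04, 1.6, 0, 0, 0], [0, 0.04, 1.62, 0, 0, 0], [0, 0.04, 1.62, 0, 0, 0]]]}}

```text
time_s: 18.77
ee_pos: [0.4462, 0.0902, 0.0107]
eef_rot: [-3.142, -0.0, -3.035]
force: [-0.5, 0.1, -0.7]
grip_width: 0.0236
grip_force: 20.0
```

>>> {"name": "step_arm", "arguments": {"plan": [[[0, 0, 0, 0, 0, 0], [0, 0, 0, 0, 0, 0], [0, 0, 0, 0, 0, 0], [0, 0, 0, 0, 0, 0], [0, 0, 0, 0, 0, 0]]], "grip": 0.5}}

```text
time_s: 19.18
ee_pos: [0.4462, 0.0907, 0.0109]
eef_rot: [3.142, 0.0, -3.035]
force: [-0.1, 0.2, -0.7]
grip_width: 0.0466
grip_force: 0.0
```

>>> {"name": "step_arm", "arguments": {"plan": [[[0, 0, -1, 0, 0, 0], [0, 0, -2.2, 0, 0, 0], [0, 0, -3.4, 0, 0, 0], [0.3, 0, -4, 0, 0, 0], [0.3, 0, -4, 0, 0, 0], [0.3, 0, -4, 0, 0, 0]]]}}

```text
time_s: 19.68
ee_pos: [0.4374, 0.0897, 0.1311]
eef_rot: [3.142, 0.002, -3.035]
force: [-0.4, 0.2, -1.4]
grip_width: 0.0469
grip_force: 0.0
```

```bash
cat >> h.py <<'E'
def rect(im,c,cx,cy,th,z,S=130,s=3):
    g=(np.arange(S*s)/s-S/2)*1e-3; X,Y=np.meshgrid(g,-g); t=np.radians(th)
    P=np.c_[(cx+X*np.cos(t)-Y*np.sin(t)).ravel(),(cy+X*np.sin(t)+Y*np.cos(t)).ravel(),np.full(X.size,z)]
    uv=proj(c,P).astype(np.float32).reshape(S*s,S*s,2)
    r=cv2.remap(im[:,:,::-1],uv[...,0],uv[...,1],cv2.INTER_LINEAR)
    r[S*s//2,:]=(255,0,0); r[:,S*s//2]=(255,0,0)
    for k in range(5,S,10): r[k*s,::6]=255; r[::6,k*s]=255
    return r
E
python3 - <<'E'
from h import *
import pickle
o=ctrl.get_obs(); c=cam('wrist',o); im=snap('wrist','w7'); print(o['ee_pos'])
find(['stamp','rib']); im5,o5=pickle.load(open('w5.pkl','rb'))
cv2.imwrite('pics/r7.png',np.hstack([rect(im,c,.4466,.0894,6.1,.023),rect(im5,cam('wrist',o5),.637,.288,34,.023)]))
a=np.radians(-27.8); print(go(.61,.085,.14,np.pi+a))
E
```

```text
[0.43735053 0.08972096 0.13109848]
stamp [254.7 185.6] 0.91 [0.444 0.087 0.   ]
rib [462.7  26.2] 0.96 [0.2308 0.3048 0.    ]
rib [241.2 307.1] 0.9 [0.6213 0.0865 0.    ]
rib [377.5  64.6] 0.8 [ 0.2869  0.2121 -0.    ]
rib [136.6  68.5] 0.56 [ 0.3208 -0.0629  0.    ]
[-5.73 -0.77 -0.37 -0.01 -0.02  5.66]
```

View pics/r7.png

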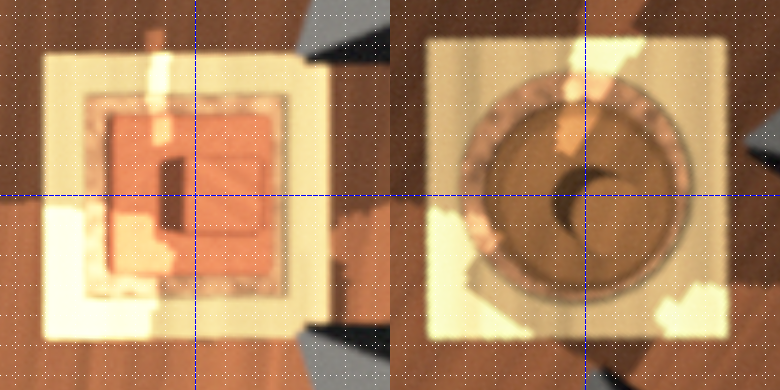

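Left: the stamp is flat and centred in the square recess. Right: the anvil is flat in the round recess. Now the wooden rib.

>>> {"name": "step_arm", "arguments": {"plan": [[[-1, -0.1, -0.2, 0, 0, 0.8], [-2.4, -0.3, -0.2, 0, 0, 1.9], [-3.7, -0.5, -0.2, 0, 0, 3.0], [-5.0, -0.7, -0.2, 0, 0, 4.1], [-5.7, -0.77, -0.2, 0, 0, 5.2], [-5.7, -0.77, -0.2, 0, 0, 5.66], [-5.7, -0.77, -0.2, 0, 0, 5.66], [-5.7, -0.77, -0.2, 0, 0, 5.66]]], "grip": 0.75}}

```text
time_s: 20.5
ee_pos: [0.609, 0.0849, 0.135]
eef_rot: [-3.14, -0.002, 2.658]
force: [1.0, 0.6, 0.1]
grip_width: 0.0712
grip_force: 0.0
```

```bash
python3 - <<'E'
from h import *
o=ctrl.get_obs(); c=cam('wrist',o); im=ctrl.camera('wrist')
for d in ctrl.masks_of('rib','wrist'):
  m=d['pixels'].astype(np.uint8); k=max(cv2.findContours(m,0,1)[0],key=cv2.contourArea)
  p=unproj(c,k[:,0],.014)[:,:2].astype(np.float32); print(d['confidence'],cv2.minAreaRect(p))
a=np.radians(-27.9); print(go(.6231,.0912,.02,np.pi+a))
E
```

```text
0.69 ((0.6217184066772461, 0.09059038758277893), (0.044956229627132416, 0.08774226158857346), 60.58803939819336)
0.63 ((0.33147209882736206, -0.05676884949207306), (0.09073471277952194, 0.046011850237846375), 28.8459415435791)
0.33 ((0.6401478052139282, 0.28724077343940735), (0.069085031747818, 0.06833582371473312), 18.510286331176758)
[-0.32  0.4   3.87 -0.   -0.01  0.03]
```

>>> {"name": "step_arm", "arguments": {"plan": [[[-0.32, 0.38, 0.8, 0, 0, 0.05], [-0.32, 0.38, 1.8, 0, 0, 0.05], [-0.32, 0.38, 2.8, 0, 0, 0.05], [-0.32, 0.38, 3.6, 0, 0, 0.05], [-0.32, 0.38, 4.3, 0, 0, 0.05], [-0.32, 0.38, 4.7, 0, 0, 0.05], [-0.32, 0.38, 5.0, 0, 0, 0.05], [-0.32, 0.38, 5.0, 0, 0, 0.05]]]}}

```text
time_s: 21.27
ee_pos: [0.6227, 0.0906, -0.0144]
eef_rot: [-3.141, -0.001, 2.651]
force: [-0.6, 0.1, 0.3]
grip_width: 0.0707
grip_force: 0.0
```

>>> {"name": "step_arm", "arguments": {"plan": [[[0, 0, 0.05, 0, 0, 0], [0, 0, 0.1, 0, 0, 0], [0, 0, 0.1, 0, 0, 0], [0, 0, 0.1, 0, 0, 0]]]}}

```text
time_s: 21.6
ee_pos: [0.6238, 0.0906, -0.0155]
eef_rot: [3.141, 0.001, 2.651]
force: [0.4, -0.5, -0.2]
grip_width: 0.0703
grip_force: 0.0
```

>>> {"name": "step_arm", "arguments": {"plan": [[[0, 0, 0.05, 0, 0, 0], [0, 0, 0.1, 0, 0, 0], [0, 0, 0.1, 0, 0, 0], [0, 0, 0.1, 0, 0, 0]]]}}

```text
time_s: 21.93
ee_pos: [0.6234, 0.0906, -0.0194]
eef_rot: [-3.141, -0.0, 2.651]
force: [-0.7, 0.3, 0.1]
grip_width: 0.0703
grip_force: 0.0
```

>>> {"name": "step_arm", "arguments": {"plan": [[[0, 0, 0.05, 0, 0, 0], [0, 0, 0.1, 0, 0, 0], [0, 0, 0.1, 0, 0, 0], [0, 0, 0.1, 0, 0, 0]]]}}

```text
time_s: 22.27
ee_pos: [0.6233, 0.0906, -0.0225]
eef_rot: [-3.141, -0.0, 2.651]
force: [0.6, 0.4, 1.0]
grip_width: 0.0703
grip_force: 0.0
```

>>> {"name": "step_arm", "arguments": {"plan": [[[0, 0, 0, 0, 0, 0], [0, 0, 0, 0, 0, 0], [0, 0, 0, 0, 0, 0], [0, 0, 0, 0, 0, 0], [0, 0, 0, 0, 0, 0], [0, 0, 0, 0, 0, 0], [0, 0, 0, 0, 0, 0]]], "grip": 0, "squeeze": 20}}

```text
time_s: 22.85
ee_pos: [0.6234, 0.0905, -0.0223]
eef_rot: [-3.142, -0.0, 2.651]
force: [0.3, 0.2, -0.5]
grip_width: 0.027
grip_force: 0.0
```

```bash
python3 - <<'E'
from h import *
o=ctrl.get_obs();print(o['ee_pos'],go(o['ee_pos'][0],o['ee_pos'][1],.06))
t=np.pi+np.radians(21.2)
print(go(.6402,-.2922,.06,t))
E
```

```text
[ 0.62342374  0.09053161 -0.02230299] [ 0.   -0.   -2.74 -0.   -0.    0.  ]
[ -6.51 -10.99  -2.74  -0.    -0.    -8.22]
```

The fingers passed over the rib, so the offset is nearer 40 mm. I'll reopen and go down carefully until just above the table.

>>> {"name": "step_arm", "arguments": {"plan": [[[0, 0, -0.2, 0, 0, 0], [0, 0, -0.2, 0, 0, 0], [0, 0, -0.2, 0, 0, 0], [0, 0, -0.2, 0, 0, 0], [0, 0, -0.2, 0, 0, 0], [0, 0, -0.2, 0, 0, 0], [0, 0, -0.2, 0, 0, 0], [0, 0, -0.2, 0, 0, 0]]], "grip": 0.75}}

```text
time_s: 23.52
ee_pos: [0.6234, 0.0906, -0.0164]
eef_rot: [-3.142, -0.0, 2.651]
force: [0.2, 0.2, 1.0]
grip_width: 0.0703
grip_force: 0.0
```

```bash
python3 - <<'E'
from h import *
o=ctrl.get_obs(); c=cam('wrist',o); im=snap('wrist','w8'); s=snap('scene','s8')
cv2.imwrite('pics/v8.png',np.hstack([cv2.resize(im[120:280,156:356],(500,400)),cv2.resize(s[200:300,190:280],(300,400))])[:,:,::-1])
print(o['ee_pos'],o['grip_width'])
X=[[.623,.091,z] for z in (0,.014,.03,.05)]
print(((proj(cam('scene'),X)-[190,200])*[3.33,4]).round()+[500,0]); print(((proj(c,X)-[156,120])*2.5).round())
E
```

```text
[ 0.6233834   0.09055846 -0.01640763] 0.07034348539343939
[[654. 242.]
 [654. 227.]
 [653. 209.]
 [652. 186.]]
[[255. 249.]
 [256. 266.]
 [256. 288.]
 [256. 322.]]
```

View pics/v8.png

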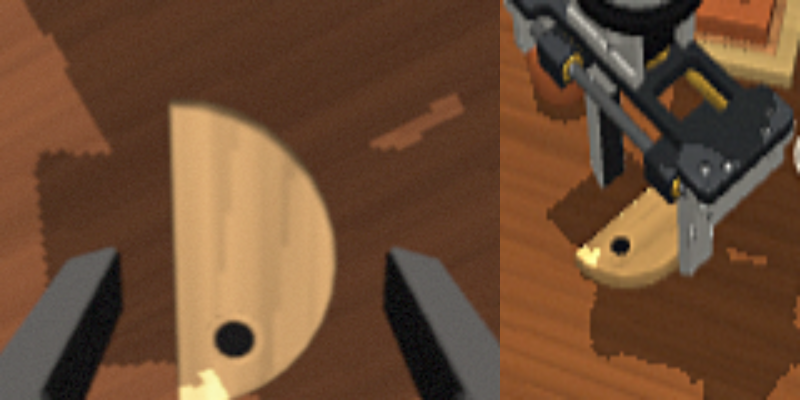

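```bash
python3 - <<'E'
from h import *
o=ctrl.get_obs(); c=cam('wrist',o); ctrl.camera('wrist')
R=Ro.from_euler('xyz',o['eef_rot'])
for d in ctrl.masks_of('rib','wrist')[:2]:
  m=d['pixels'].astype(np.uint8); k=max(cv2.findContours(m,0,1)[0],key=cv2.contourArea)
  p=unproj(c,k[:,0],.014); r=cv2.minAreaRect(p[:,:2].astype(np.float32)); print(d['confidence'],r)
  t=R.inv().apply(p-o['ee_pos'])*1e3; print('tool frame mm',t.min(0).round(1),t.max(0).round(1))
print(unproj(c,[[226,161.2],[290,220]],.014))
E
```

```text
0.77 ((0.6213382482528687, 0.09082162380218506), (0.04505100101232529, 0.09280572086572647), 61.8635368347168)
tool frame mm [-44.4 -23.3 -30.3] [ 48.4  21.8 -30.3]
[[0.57266081 0.09371829 0.014     ]
 [0.62926391 0.11263447 0.014     ]]
```

>>> {"name": "step_arm", "arguments": {"plan": [[[0.06, 0, 0.1, 0, 0, 0], [0.06, 0, 0.2, 0, 0, 0], [0.06, 0, 0.3, 0, 0, 0], [0.06, 0, 0.4, 0, 0, 0], [0.06, 0, 0.4, 0, 0, 0], [0.06, 0, 0.4, 0, 0, 0]]]}}

```text
time_s: 24.22
ee_pos: [0.6217, 0.0914, -0.0286]
eef_rot: [-3.141, -0.0, 2.651]
force: [-0.0, 0.4, 0.1]
grip_width: 0.0707
grip_force: 0.0
```

>>> {"name": "step_arm", "arguments": {"plan": [[[0, 0, 0.07, 0, 0, 0], [0, 0, 0.14, 0, 0, 0], [0, 0, 0.14, 0, 0, 0], [0, 0, 0.14, 0, 0, 0]]]}}

```text
time_s: 24.55
ee_pos: [0.6218, 0.0914, -0.0326]
eef_rot: [-3.141, -0.0, 2.651]
force: [-0.3, 0.1, 0.1]
grip_width: 0.0703
grip_force: 0.0
```

>>> {"name": "step_arm", "arguments": {"plan": [[[0, 0, 0.06, 0, 0, 0], [0, 0, 0.12, 0, 0, 0], [0, 0, 0.12, 0, 0, 0], [0, 0, 0.12, 0, 0, 0]]]}}

```text
time_s: 24.88
ee_pos: [0.6218, 0.0914, -0.0363]
eef_rot: [-3.142, -0.0, 2.651]
force: [-0.4, -0.1, 0.1]
grip_width: 0.0706
grip_force: 0.0
```

>>> {"name": "step_arm", "arguments": {"plan": [[[0, 0, 0, 0, 0, 0], [0, 0, 0, 0, 0, 0], [0, 0, 0, 0, 0, 0], [0, 0, 0, 0, 0, 0], [0, 0, 0, 0, 0, 0], [0, 0, 0, 0, 0, 0], [0, 0, 0, 0, 0, 0]]], "grip": 0.3, "squeeze": 20}}

```text
time_s: 25.47
ee_pos: [0.6219, 0.0914, -0.0361]
eef_rot: [3.142, 0.0, 2.651]
force: [0.1, -0.7, -0.0]
grip_width: 0.0452
grip_force: 20.0
```

```bash
python3 - <<'E'
from h import *
print(go(.6402,-.2922,.03,np.pi+np.radians(21.2)-0.002))
E
```

```text
[ -6.57 -10.99  -2.2   -0.     0.    -8.2 ]
```

>>> {"name": "step_arm", "arguments": {"plan": [[[0, 0, -0.6, 0, 0, 0], [0, 0, -1.4, 0, 0, 0], [0, 0, -2.0, 0, 0, 0], [-1.0, -1.6, -2.2, 0, 0, -1], [-1.8, -3, -2.2, 0, 0, -2], [-2.6, -4.4, -2.2, 0, 0, -3], [-3.4, -5.8, -2.2, 0, 0, -4], [-4.2, -7.1, -2.2, 0, 0, -5]]]}}

```text
time_s: 26.13
ee_pos: [0.6304, -0.1184, 0.03]
eef_rot: [-3.142, 0.0, -3.104]
force: [1.2, -0.6, -1.3]
grip_width: 0.0459
grip_force: 20.0
```

```bash
python3 - <<'E'
from h import *
print(go(.6402,-.2922,.03,np.pi+np.radians(21.2)-0.002))
E
```

```text
[-0.11 -5.8  -0.   -0.    0.   -3.15]
```

>>> {"name": "step_arm", "arguments": {"plan": [[[0, -1.2, 0, 0, 0, -0.8], [-0.05, -2.4, 0, 0, 0, -1.6], [-0.1, -3.6, 0, 0, 0, -2.4], [-0.1, -4.8, 0, 0, 0, -3.15], [-0.1, -5.6, 0, 0, 0, -3.15], [-0.1, -5.6, 0, 0, 0, -3.15], [-0.1, -5.6, 0, 0, 0, -3.15], [-0.1, -5.6, 0, 0, 0, -3.15]]]}}

```text
time_s: 26.8
ee_pos: [0.639, -0.2836, 0.0295]
eef_rot: [3.141, -0.0, -2.779]
force: [-0.5, -0.1, -0.9]
grip_width: 0.0457
grip_force: 20.0
```

```bash
python3 - <<'E'
from h import *
print(go(.6402,-.2922,-.031,np.pi+np.radians(21.2)-0.002))
o=ctrl.get_obs(); c=cam('wrist',o); im=snap('wrist','w9'); print(o['ee_pos'])
R=Ro.from_euler('xyz',o['eef_rot'])
for n,z in [('rib',o['ee_pos'][2]+.036+.014),('tray_moon',.011)]:
  d=ctrl.masks_of(n,'wrist')[0]
  m=d['pixels'].astype(np.uint8); k=max(cv2.findContours(m,0,1)[0],key=cv2.contourArea)
  p=unproj(c,k[:,0],z); print(n,d['confidence'],cv2.minAreaRect(p[:,:2].astype(np.float32)))
  t=R.inv().apply(p-o['ee_pos'])*1e3; print('tool frame mm',t.min(0).round(1),t.max(0).round(1))
cv2.imwrite('pics/w9c.png',cv2.resize(im[90:330,120:400],(700,600))[:,:,::-1])
E
```

```text
[ 0.06 -0.28  2.02  0.01 -0.   -0.05]
[ 0.63903538 -0.28364182  0.02950546]
rib 0.7 ((0.634305477142334, -0.28661203384399414), (0.08292152732610703, 0.04563324525952339), 20.894916534423828)
tool frame mm [-36.  -23.9 -50. ] [ 46.9  21.8 -50. ]
tray_moon 0.61 ((0.6162591576576233, -0.29827871918678284), (0.07646384090185165, 0.08257634192705154), 22.164457321166992)
tool frame mm [-12.7 -46.7  18.5] [65.3 35.7 18.5]
```

View pics/w9c.png

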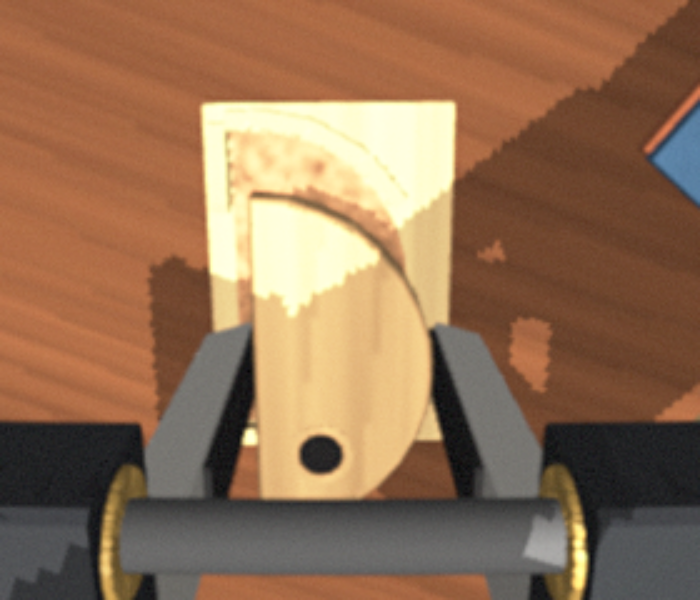

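The rib hangs over the moon tray the right way round, straight edge at the left like the recess. It needs about 9 mm more towards −y, then down.

>>> {"name": "step_arm", "arguments": {"plan": [[[0.06, -0.31, 0, 0, 0, 0], [0.06, -0.31, 0.4, 0, 0, 0], [0.06, -0.31, 0.8, 0, 0, 0], [0.06, -0.31, 1.2, 0, 0, 0], [0.06, -0.31, 1.5, 0, 0, 0], [0.06, -0.31, 1.7, 0, 0, 0], [0.06, -0.31, 1.7, 0, 0, 0], [0.06, -0.31, 1.7, 0, 0, 0]]]}}

```text
time_s: 27.62
ee_pos: [0.6407, -0.2935, -0.0215]
eef_rot: [3.141, -0.0, -2.779]
force: [-0.3, -1.3, -0.3]
grip_width: 0.0454
grip_force: 20.0
```

>>> {"name": "step_arm", "arguments": {"plan": [[[0, 0, 0.1, 0, 0, 0], [0, 0, 0.2, 0, 0, 0], [0, 0, 0.3, 0, 0, 0], [0, 0, 0.3, 0, 0, 0]]]}}

```text
time_s: 27.95
ee_pos: [0.6405, -0.2935, -0.0307]
eef_rot: [3.141, -0.0, -2.779]
force: [-0.6, -0.3, -0.0]
grip_width: 0.0457
grip_force: 20.0
```

>>> {"name": "step_arm", "arguments": {"plan": [[[0, 0, 0, 0, 0, 0], [0, 0, 0, 0, 0, 0], [0, 0, 0, 0, 0, 0], [0, 0, 0, 0, 0, 0]]], "grip": 0.62}}

```text
time_s: 28.28
ee_pos: [0.6409, -0.2937, -0.0299]
eef_rot: [-3.141, 0.0, -2.779]
force: [0.2, -0.5, 0.0]
grip_width: 0.0581
grip_force: 0.0
```

>>> {"name": "step_arm", "arguments": {"plan": [[[0, 0, -0.8, 0, 0, 0], [0, 0, -1.8, 0, 0, 0], [0, 0, -2.8, 0, 0, 0], [0.3, 0, -4, 0, 0, 0], [1, 0, -5, 0, 0, 0], [1, 0, -5, 0, 0, 0], [1, 0, -5, 0, 0, 0]]]}}

```text
time_s: 28.87
ee_pos: [0.613, -0.3051, 0.1221]
eef_rot: [-3.139, 0.002, -2.78]
force: [0.4, -0.0, -0.4]
grip_width: 0.0584
grip_force: 0.0
```

```bash
python3 - <<'E'
from h import *
o=ctrl.get_obs(); c=cam('wrist',o); im=snap('wrist','w10'); print(o['ee_pos'])
for d in ctrl.masks_of('rib','wrist'):
  m=d['pixels'].astype(np.uint8); k=max(cv2.findContours(m,0,1)[0],key=cv2.contourArea)
  print(d['confidence'],cv2.minAreaRect(unproj(c,k[:,0],.019)[:,:2].astype(np.float32)))
import pickle
pickle.dump((im,o),open('w10.pkl','wb'))
# caliper fresh look
print(go(.47,-.26,.13,np.pi))
E
```

```text
[ 0.61297204 -0.305081    0.12212753]
0.63 ((0.6403132677078247, -0.2946738004684448), (0.09125784039497375, 0.04546569660305977), 20.843158721923828)
[ 3.92  3.05 -0.37  0.01 -0.01  3.46]
```

The rib lies 2.4 mm off centre, inside the 8 mm margin. Now the caliper.

```bash
python3 - <<'E'
from h import *
print(go(.4529,-.2766,.13,np.pi-.122))
E
```

```text
[ 4.65  2.74 -0.37  0.01 -0.01  4.63]
```

>>> {"name": "step_arm", "arguments": {"plan": [[[1, 0.6, -0.2, 0, 0, 1], [2, 1.2, -0.2, 0, 0, 2], [3, 1.8, -0.2, 0, 0, 3], [4, 2.3, -0.2, 0, 0, 4], [4.65, 2.74, -0.2, 0, 0, 4.63], [4.65, 2.74, -0.2, 0, 0, 4.63], [4.65, 2.74, -0.2, 0, 0, 4.63]]], "grip": 1}}

```text
time_s: 29.55
ee_pos: [0.4528, -0.2766, 0.1251]
eef_rot: [3.141, -0.001, 3.02]
force: [1.2, 0.0, -0.6]
grip_width: 0.0939
grip_force: 0.0
```

```bash
python3 - <<'E'
from h import *
import pickle
o=ctrl.get_obs(); c=cam('wrist',o); im=snap('wrist','w11'); print(o['ee_pos'],o['grip_width']); find(['caliper'])
R=Ro.from_euler('xyz',o['eef_rot'])
d=ctrl.masks_of('caliper','wrist')[0]
m=d['pixels'].astype(np.uint8); v,u=np.nonzero(m)
t=R.inv().apply(unproj(c,np.c_[u,v],.012)-o['ee_pos'])*1e3; print('tool frame mm',t.min(0).round(1),t.max(0).round(1))
im10,o10=pickle.load(open('w10.pkl','rb'))
cv2.imwrite('pics/r11.png',np.hstack([rect(im,c,.4529,-.2766,-7,.012),rect(im10,cam('wrist',o10),.6402,-.2922,21.2,.019)]))
print(go(.4529,-.2766,-.034,np.pi-.122))
E
```

```text
[ 0.4528439  -0.27656304  0.1251366 ] 0.09390067671367297
tool frame mm [-37.3 -32.2 113.1] [ 60.3  31.  113.2]
[ 0.03  0.    5.3   0.   -0.01  0.01]
```

View pics/r11.png

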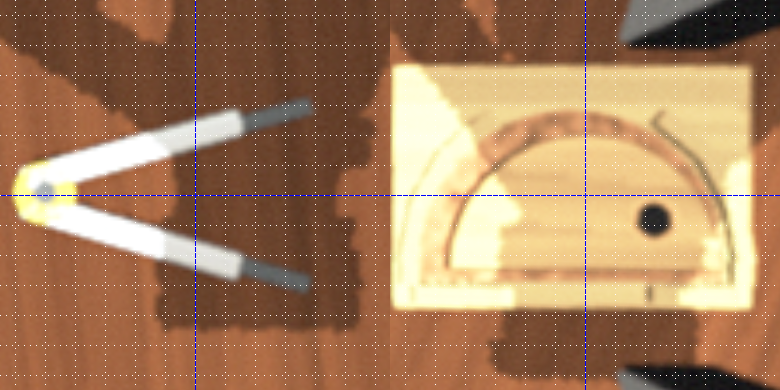

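Left: the caliper is symmetric about the tool axis, its pivot 50 mm from the grip line. Right: the rib lies inside the moon recess with a margin all round. I'll go down and fold the caliper.

>>> {"name": "step_arm", "arguments": {"plan": [[[0, 0, 1.0, 0, 0, 0], [0, 0, 2.2, 0, 0, 0], [0, 0, 3.2, 0, 0, 0], [0, 0, 4.0, 0, 0, 0], [0, 0, 4.5, 0, 0, 0], [0, 0, 4.8, 0, 0, 0], [0, 0, 4.9, 0, 0, 0], [0, 0, 4.9, 0, 0, 0]]]}}

```text
time_s: 30.37
ee_pos: [0.4534, -0.2768, -0.0216]
eef_rot: [3.141, -0.001, 3.02]
force: [1.2, 0.4, 0.5]
grip_width: 0.094
grip_force: 0.0
```

>>> {"name": "step_arm", "arguments": {"plan": [[[0, 0, 0.15, 0, 0, 0], [0, 0, 0.3, 0, 0, 0], [0, 0, 0.45, 0, 0, 0], [0, 0, 0.45, 0, 0, 0]]]}}

```text
time_s: 30.7
ee_pos: [0.4529, -0.2767, -0.0352]
eef_rot: [3.141, -0.0, 3.019]
force: [-0.9, -0.1, 0.7]
grip_width: 0.094
grip_force: 0.0
```

>>> {"name": "step_arm", "arguments": {"plan": [[[0, 0, 0, 0, 0, 0], [0, 0, 0, 0, 0, 0], [0, 0, 0, 0, 0, 0], [0, 0, 0, 0, 0, 0], [0, 0, 0, 0, 0, 0], [0, 0, 0, 0, 0, 0], [0, 0, 0, 0, 0, 0], [0, 0, 0, 0, 0, 0]]], "grip": 0, "squeeze": 20}}

```text
time_s: 31.37
ee_pos: [0.4532, -0.2769, -0.0346]
eef_rot: [-3.141, 0.0, 3.019]
force: [0.3, 0.1, -0.6]
grip_width: 0.0441
grip_force: 0.6
```

>>> {"name": "step_arm", "arguments": {"plan": [[[0, 0, 0, 0, 0, 0], [0, 0, 0, 0, 0, 0], [0, 0, 0, 0, 0, 0], [0, 0, 0, 0, 0, 0], [0, 0, 0, 0, 0, 0], [0, 0, 0, 0, 0, 0], [0, 0, 0, 0, 0, 0]]]}}

```text
time_s: 31.95
ee_pos: [0.4532, -0.2769, -0.0346]
eef_rot: [3.142, 0.0, 3.019]
force: [-1.5, 0.2, 1.0]
grip_width: 0.0193
grip_force: 19.7
```

Folded and held at 19.3 mm.

```bash
python3 - <<'E'
from h import *
print(go(.6354,-.1076,.045,np.pi-np.radians(22.6)))
E
```

```text
[-5.34  6.34 -2.65  0.    0.    2.6 ]
```

>>> {"name": "step_arm", "arguments": {"plan": [[[0, 0, -0.6, 0, 0, 0], [0, 0, -1.5, 0, 0, 0], [0, 0, -2.4, 0, 0, 0], [-0.3, 0.2, -2.7, 0, 0, 0], [-1.2, 0.8, -2.7, 0, 0, 0.7], [-2.1, 1.6, -2.7, 0, 0, 1.4], [-3.0, 2.4, -2.7, 0, 0, 2.0], [-3.9, 3.2, -2.7, 0, 0, 2.6]]]}}

```text
time_s: 32.62
ee_pos: [0.5824, -0.1942, 0.0454]
eef_rot: [3.142, -0.001, 2.743]
force: [0.2, -0.2, -0.2]
grip_width: 0.0192
grip_force: 19.7
```

```bash
python3 - <<'E'
from h import *
print(go(.6354,-.1076,.045,np.pi-np.radians(22.6)))
E
```

```text
[-0.51  3.35  0.01  0.   -0.01 -0.04]
```

>>> {"name": "step_arm", "arguments": {"plan": [[[-0.2, 1, 0, 0, 0, 0], [-0.4, 2.1, 0, 0, 0, 0], [-0.5, 3.1, 0, 0, 0, 0], [-0.5, 3.1, 0, 0, 0, 0], [-0.5, 3.1, 0, 0, 0, 0], [-0.5, 3.1, 0, 0, 0, 0]]]}}

```text
time_s: 33.12
ee_pos: [0.6303, -0.1157, 0.0454]
eef_rot: [-3.141, -0.001, 2.747]
force: [0.4, -0.2, -0.2]
grip_width: 0.0197
grip_force: 19.7
```

```bash
python3 - <<'E'
from h import *
o=ctrl.get_obs(); c=cam('wrist',o); im=snap('wrist','w12'); print(o['ee_pos'],go(.6354,-.1076,-.029,np.pi-np.radians(22.6)))
cv2.imwrite('pics/w12c.png',cv2.resize(im[60:260,130:390],(780,600))[:,:,::-1])
zb=o['ee_pos'][2]+.0346
P=lambda X:((proj(c,X)-[130,60])*3).round().tolist()
t=np.radians(-22.6); a=np.array([np.cos(t),np.sin(t)]); n=np.array([-a[1],a[0]])
print('tray corners', P([[*(np.array([.628,-.1045])+sx*.066*a+sy*.025*n),.011] for sx,sy in [(-1,-1),(-1,1),(1,1),(1,-1)]]))
R=Ro.from_euler('xyz',o['eef_rot'])
print('folded axis pivot/end', P(R.apply([[.05,0,0],[0,0,0]])+o['ee_pos']*[1,1,0]+[0,0,zb+.012]))
E
```

```text
[ 0.63026403 -0.11573899  0.04540996] [-0.05  0.34  2.49 -0.   -0.01 -0.01]
tray corners [[329.0, 181.0], [504.0, 181.0], [489.0, 601.0], [335.0, 601.0]]
folded axis pivot/end [[385.0, 297.0], [384.0, 529.0]]
```

View pics/w12c.png

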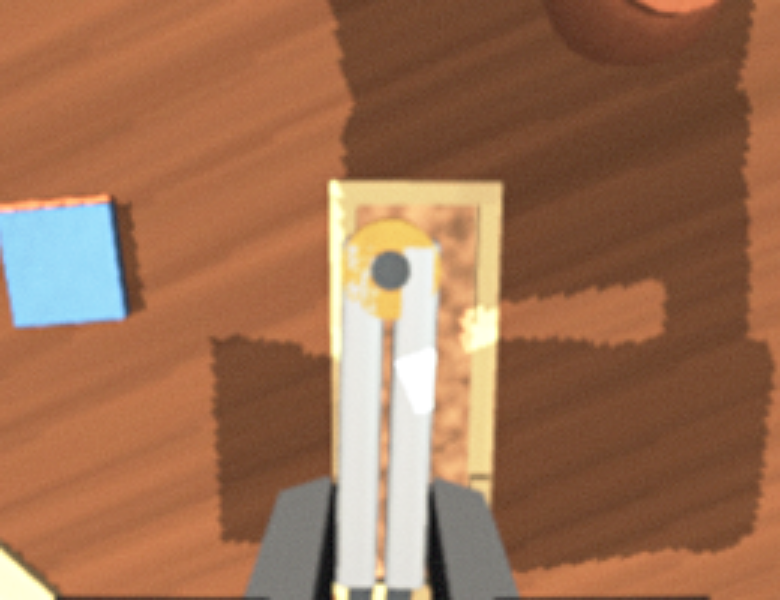

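```bash
python3 - <<'E'
from h import *
o=ctrl.get_obs(); c=cam('wrist',o); zb=o['ee_pos'][2]+.0346
R=Ro.from_euler('xyz',o['eef_rot'])
for h in (.0,.006): print(R.inv().apply(unproj(c,[[260,150]],zb+.012-h)-o['ee_pos'])*1e3)
t=np.radians(-22.6)
for e in (8,12): print(go(.628+e*1e-3*np.cos(t),-.1045+e*1e-3*np.sin(t),-.029,np.pi+t))
E
```

```text
[[ 55.38028404   1.06443238 -46.55729685]]
[[ 54.75061505   1.12899586 -40.55780061]]
[-0.05  0.34  2.49 -0.   -0.01 -0.01]
[-0.18  0.34  2.49 -0.   -0.01 -0.01]
```

>>> {"name": "step_arm", "arguments": {"plan": [[[-0.15, 0.32, 0, 0, 0, 0], [-0.15, 0.32, 0.5, 0, 0, 0], [-0.15, 0.32, 1.0, 0, 0, 0], [-0.15, 0.32, 1.5, 0, 0, 0], [-0.15, 0.32, 1.9, 0, 0, 0], [-0.15, 0.32, 2.2, 0, 0, 0], [-0.15, 0.32, 2.2, 0, 0, 0], [-0.15, 0.32, 2.2, 0, 0, 0]]]}}

```text
time_s: 33.83
ee_pos: [0.6385, -0.1088, -0.0197]
eef_rot: [-3.142, -0.0, 2.747]
force: [0.0, 0.3, -0.4]
grip_width: 0.0192
grip_force: 19.7
```

>>> {"name": "step_arm", "arguments": {"plan": [[[0, 0, 0.1, 0, 0, 0], [0, 0, 0.2, 0, 0, 0], [0, 0, 0.28, 0, 0, 0], [0, 0, 0.28, 0, 0, 0]]]}}

```text
time_s: 34.17
ee_pos: [0.6383, -0.1086, -0.0283]
eef_rot: [-3.142, -0.0, 2.747]
force: [0.1, 0.6, -1.3]
grip_width: 0.0193
grip_force: 19.7
```

>>> {"name": "step_arm", "arguments": {"plan": [[[0, 0, 0.03, 0, 0, 0], [0, 0, 0.03, 0, 0, 0], [0, 0, 0.03, 0, 0, 0], [0, 0, 0.03, 0, 0, 0], [0, 0, 0.03, 0, 0, 0], [0, 0, 0.03, 0, 0, 0]]], "grip": 0.37}}

```text
time_s: 34.67
ee_pos: [0.6385, -0.1087, -0.0289]
eef_rot: [3.142, 0.0, 2.747]
force: [-0.1, -0.4, 0.0]
grip_width: 0.0345
grip_force: 0.0
```

>>> {"name": "step_arm", "arguments": {"plan": [[[0, 0, -0.8, 0, 0, 0], [0, 0, -1.8, 0, 0, 0], [0, 0, -2.8, 0, 0, 0], [0, 0, -4, 0, 0, 0], [-1, 0, -5, 0, 0, 0], [-1, 0, -5.4, 0, 0, 0], [-1, 0, -5.4, 0, 0, 0]]]}}

```text
time_s: 35.25
ee_pos: [0.6678, -0.1208, 0.1364]
eef_rot: [3.141, 0.005, 2.747]
force: [0.0, -0.5, -0.3]
grip_width: 0.0347
grip_force: 0.0
```

```bash
python3 - <<'E'
from h import *
o=ctrl.get_obs(); c=cam('wrist',o); im=snap('wrist','w13'); print(o['ee_pos'],o['grip_width']); find(['jar'])
t=snap('top','top1')
cv2.imwrite('pics/end.png',np.hstack([rect(im,c,.628,-.1045,-22.6,.017),cv2.resize(t[100:230,165:405],(480,260),interpolation=cv2.INTER_CUBIC)[:,:,::-1].copy() if 0 else cv2.copyMakeBorder(cv2.resize(t[100:230,165:405],(400,217))[:,:,::-1],0,173,0,0,cv2.BORDER_CONSTANT)]))
E
```

```text
[ 0.6678326  -0.1207839   0.13642463] 0.03471630991476188
jar [308.1  36.8] 0.89 [ 0.5366 -0.0044  0.    ]
```

View pics/end.png

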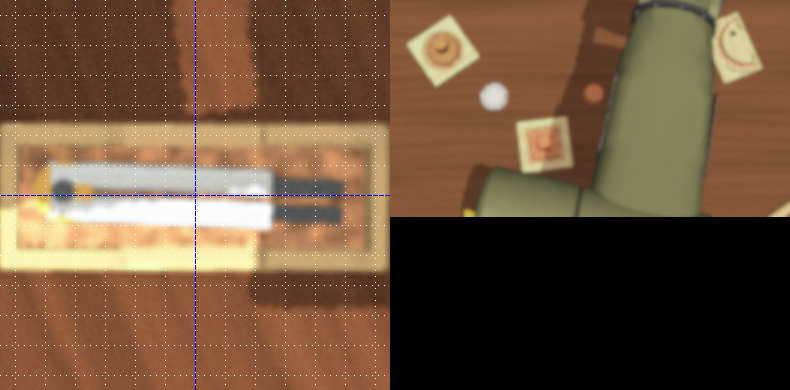

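The caliper is folded and flat inside the slim recess at the left, and the jar is still at about (0.537, −0.004). In the top view the anvil, stamp and rib are in their trays.

```bash
python3 -c "
from station import ctrl; print(ctrl.hand_in())"
```

```text
the job is handed in; nothing more can be done
None
```

I put the anvil, stamp, rib and folded caliper each flat in its matching tray, in that order; the jar stayed where it was, and I handed the job in at about 35 s (no verdict came back).

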